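# Close up a row of hardwood blocks in the lamination jig

## Robot

A 6-joint arm with a two-finger parallel gripper is mounted at the origin on the work surface. World frame = base frame: x ahead of the robot, y to its left, z up, the work surface at z = 0. Lengths are in m, angles in degrees, forces in N, time in s.
With the tool pointing down it reaches from about 0.2 to 0.875 m from the base axis. Payload 3.4 kg.
Tool frame: the origin (TCP) lies between the finger pads; the fingertips stand robot.finger_overhang ahead of it and the grasp point (between the pads) lies 5 mm behind it (robot.finger_overhang is the distance from the TCP to the fingertips, in m); z points along the fingers, y is the line along which they close (so a half turn about z gives the same grasp; the last joint's range is limited). The gripper opens to 94 mm and grips with 3 to 60 N. Pads are 16 mm wide; open, the fingers measure 119 mm over their backs; the gripper's body (75 mm by 177 mm) begins 78 mm behind the grasp point.
Start: joints at [57.238, 15.808, 86.224, -0, 77.962, -6.933], TCP at [0.251, 0.518, 0.219] pointing down, gripper open.
Joint ranges: [-165.64, 165.64], [-43.16, 119.46], [12.63, 154.43], [-67.54, 247.53], [6.08, 155.33], [-154.97, 154.97]. Speed limits (degrees/s): [147.25, 147.25, 180, 180, 180, 180].

## Interface

Orientations are given as a 3x3 rotation matrix whose columns are the frame's x, y, z axes.
In Python, from station import robot, read_camera, camera_info gives the robot as it stands.
- The arm moves only by the tool drive_tool, never from a script. Its argument "steps" is one flat list of numbers, 6 for each row, row after row: the shift along the world's x, y, z each as a share of 0.03 m, from -1 to 1, then the turn, a rotation vector about the world's x, y, z each as a share of 8 degrees, from -1 to 1. In form: [x, y, z, rx, ry, rz, x, y, z, rx, ry, rz, ...]. A call has 1 to 20 rows; each row shifts and turns the commanded pose from where the row before left it; what a row does not reach is not made up. A row lasts 1/10 s, in which the tool goes at most 50 mm and 8.59 degrees, less where a joint would pass 70% of its speed; a pose out of reach is approached as far as the arm can. A call with a number of a shift or a turn outside -1 to 1 is refused whole. A call with a gripper value outside its range is refused whole. "gripper" is the finger opening in mm, from 0 to 94, set as the call begins (left out, the last holds). The fingers move at their own pace and stop on an object; the grip force is fixed at half the most. Time passes only in rows, so rows that do not move let the fingers close. It gives the time, the measured TCP pose, the force, the opening and the grip force at its end, in the units of the state.
- robot.observe(): the state, without advancing time (a new reading comes with each control period).
- read_camera(name): name is "side" or "top" or "wrist"; returns (picture, depth): 384x512x3 uint8, red, green, blue; 384x512 float32, m along the optical axis (not along the pixel's ray), 0 where there is no reading.
- camera_info(name): a dict with "fx", "fy", "cx", "cy" (pixels), "cam_to_world" (4x4, takes a point from camera to world coordinates); the wrist camera has in their place "tool_from_camera" (4x4, takes a point from camera to tool coordinates, whose origin is the TCP and whose axes are the flange's). Camera axes: x right, y down, z forward; pixel columns grow to the right and rows downward; lengths in m; the calibration is good to about 2 mm. The wrist camera is an equidistant fisheye: a pixel r from the principal point sees the ray r / f radians off the axis. A picture is of the moment at which its call begins: read the wrist's pose just before it. camera_info takes no time and is no camera call.
- robot.finish_job(): hands the job in; it is judged then, once.
The state is a dict: "time": time; "joint_pos": joint angles; "joint_velocities": joint speeds; "effort": joint torques, N m; "ee_pos": TCP position; "tcp_rot": TCP orientation; "ft_force": force on the tool from outside, world axes, zero at the start; "torque": the same for the moment, N m; "opening": opening from 0.0 (shut) to 1.0 (fully open); "gripper_force": force on a finger pad.
Only numpy, scipy, OpenCV 4.12 (cv2) and the standard library are available. Lean on these libraries where they do the work, as an engineer would, in place of code of your own. Each camera call takes 0.05 s, during which the arm holds its last target. There are 200 camera calls.

## Task

Make the lamination jig ready for glue-up: swing its folded stop arm out until it seats at the end of its travel, square to the back fence. Then lay every loose hardwood block in the jig, side by side with one end against the back fence, and butt the row up tight, flush against the stop arm with no gaps. When the row is closed up, swing the hold-down gate fully down over it, let go, and leave the other things on the bench where they are.

Things in the scene. Friction and masses are not known exactly. Their poses are not given: they have to be found in the camera images.
- jig: Lamination jig, screwed to the bench, turned by up to about 10 degrees. Plywood base 240 (x) by 360 (y) by 18 mm; origin at the centre of its underside, z up. Back fence: wooden strip 20 mm thick, 22 mm high above the base, 330 mm long along y; its working face looks to -x and lies at x = +50 mm.
- row_corner (a point): The corner where the row starts: on the base's top (18 mm above the bench), at the fence's face and the seated stop arm's face (x = +50, y = +120 mm of the jig; axes as the jig's). Blocks lie with their length along x, one end against the fence (centre 45 mm to -x, 17 mm up from this corner), side by side, the row growing towards -y (first centre 17 mm to -y).
- stop (a joint): Wooden stop arm, 20 mm thick, 18 to 44 mm above the bench, swinging flat over the base about an upright pin at x = +36, y = +130 mm of the jig, reaching 105 mm from it. 0: folded along the fence, pointing to jig -y, where the blocks must go; 1.571: end of its travel, pointing to jig -x, its -y face at y = +120 mm. Stays where left; at its end it takes the push of the row.
- stop_knob (a point): Centre of the upright round knob on the stop arm, 18 mm in diameter, 30 mm high (44 to 74 mm above the bench), 90 mm from the pin; this point is 59 mm above the bench.
- gate (a joint): Hold-down gate: aluminium frame of two side arms (12 mm square, at y = +94 and -94 mm of the jig), a crossbar at the free end and a 30 mm wide pressure bar 90 mm from the hinge. Hinge along the jig's y, behind the fence. 0: fully down, level, 1 mm above the blocks; 1.57: upright; 1.9: leaning back, its end. Stays where left (stiff hinge, 2 to 4 N at the crossbar).
- gate_bar (a point): Middle of the gate's crossbar, a round steel bar 14 mm in diameter along the jig's y, 190 mm from the hinge, free on both sides for 65 mm; with the gate down it lies 64 mm above the bench at x = -100 mm of the jig.
- gate_hinge (a point): Middle of the gate's hinge axis, at x = +90, y = 0, z = 64 mm of the jig.
- block1: Loose hardwood block, 90 mm long (its x) and 34 mm square, all alike; origin at its centre. At first it lies on the bench beside the jig. Any of its four long faces may be down, either end to the fence. May be absent.
- block2: Loose hardwood block, 90 mm long (its x) and 34 mm square, all alike; origin at its centre. At first it lies on the bench beside the jig. Any of its four long faces may be down, either end to the fence. May be absent.
- block3: Loose hardwood block, 90 mm long (its x) and 34 mm square, all alike; origin at its centre. At first it lies on the bench beside the jig. Any of its four long faces may be down, either end to the fence. May be absent.
- block4: Loose hardwood block, 90 mm long (its x) and 34 mm square, all alike; origin at its centre. At first it lies on the bench beside the jig. Any of its four long faces may be down, either end to the fence. May be absent.
- block5: Loose hardwood block, 90 mm long (its x) and 34 mm square, all alike; origin at its centre. At first it lies on the bench beside the jig. Any of its four long faces may be down, either end to the fence. May be absent.
- tape: Bystander: paper tape roll lying flat, 90 mm across, 24 mm high; origin at the centre of its underside.
- jar: Bystander: white jar, 70 mm across, 85 mm high; origin at the centre of its underside.
- can: Bystander: steel can, 60 mm across, 140 mm high; origin at the centre of its underside.
Mind the look-alikes: they are no part of the job. What is shaped like the block1 but blue, purple or white is not meant.

How it is judged:
By the outcome, as a careful person would: the job done as asked, in the order asked, and still so for the second after the job is handed in, with the robot touching nothing.
Of block1, block2, block3, block4, block5 only 3 to 5 are there at a start; the rules pass over those that are not, and their reading is None.
At some moment in a run one of block1, block2, block3, block4, block5 may be knocked a few centimetres aside while the robot is not near it.
Once in a run the grip may slacken for a moment while it holds something.
It also fails if it takes over 210 s, if anything falls off the work surface, if the arm or the gripper's body presses on something with over 40 N, if the wrist force passes 120 N, or if a joint passes its speed limit or range.

## Working session

There is one attempt and no reset: what is moved stays moved. The work goes in short steps, Python scripts to look and compute and a tool call to move; the robot and the scene stay as the last step left them, time stands still between calls to the robot, and variables do not carry over. Pictures are saved under pics/ and viewed, at most 14 in all, crops included, and the job is handed in when it is done.

Besides the shell and the picture viewer there is one more tool, called by a JSON object that holds its "name" and its "arguments". drive_tool: Moves the arm, as the interface text tells. Shift numbers are shares of 0.03 m and turn numbers shares of 8 degrees, none past 1 either way. Its arguments: {"type":"object","properties":{"steps":{"type":"array"},"gripper":{"type":"number"}},"required":["steps"]}

```bash
ls; mkdir -p pics
python3 - <<'E'
from station import robot, read_camera, camera_info
import cv2,numpy as np
for n in("top","side"):
    p,d=read_camera(n); np.savez(n+"0.npz",p=p,d=d)
    cv2.imwrite(f"pics/{n}0.png",cv2.resize(p[:,:,::-1],(800,600),interpolation=cv2.INTER_CUBIC))
    i=camera_info(n);print(n,i["fx"],i["cx"],i["cy"],np.round(i["cam_to_world"],3).tolist())
print(camera_info("wrist")); s=robot.observe();print(s,robot.finger_overhang)
E
```

```text
pics
top 348.04808212313 258.05736926937243 189.82242295939471 [[0.026, -0.994, 0.103, 0.357], [-0.999, -0.024, 0.021, 0.002], [-0.019, -0.104, -0.994, 1.319], [0.0, 0.0, 0.0, 1.0]]
side 447.69457187855875 259.00981325233835 193.58542655836052 [[0.914, -0.301, 0.273, 0.06], [-0.406, -0.701, 0.586, -0.908], [0.016, -0.646, -0.763, 1.296], [0.0, 0.0, 0.0, 1.0]]
{'fx': 297.3186396354542, 'fy': 297.3186396354542, 'cx': 257.5558919902501, 'cy': 190.70491901115975, 'tool_from_camera': array([[-4.61088453e-04, -9.62308823e-01, -2.71958667e-01,
         8.04186118e-02],
       [ 9.99999386e-01, -7.17863745e-04,  8.44681468e-04,
         5.29102232e-04],
       [-1.00807370e-03, -2.71958110e-01,  9.62308563e-01,
        -1.64058888e-01],
       [ 0.00000000e+00,  0.00000000e+00,  0.00000000e+00,
         1.00000000e+00]])}
{'time': 0.1, 'joint_pos': array([ 5.72408048e+01,  1.58424887e+01,  8.62858904e+01,  1.93085571e-04,
        7.79617206e+01, -6.93259392e+00]), 'joint_velocities': array([-0.09665973, -0.08722334, -0.21482261,  0.04568801, -0.02793093,
       -0.07587745]), 'effort': array([ 1.43154164e-03, -4.05453694e+01, -2.37777722e+01,  7.01561035e-02,
        2.98588013e-02, -4.93761524e-05]), 'ee_pos': array([0.25024397, 0.51716794, 0.21872069]), 'tcp_rot': array([[-9.00116216e-01,  4.35649020e-01, -8.53685578e-04],
       [ 4.35649814e-01,  9.00115268e-01, -1.32064391e-03],
       [ 1.93078199e-04, -1.56064096e-03, -9.99998764e-01]]), 'ft_force': array([ 0.84332524, -0.18999036,  0.56082789]), 'torque': array([-0.02928912, -0.01247304, -0.01387675]), 'gripper_force': 0.0, 'opening': 0.9971031592409284} 0.014
```

View pics/top0.png

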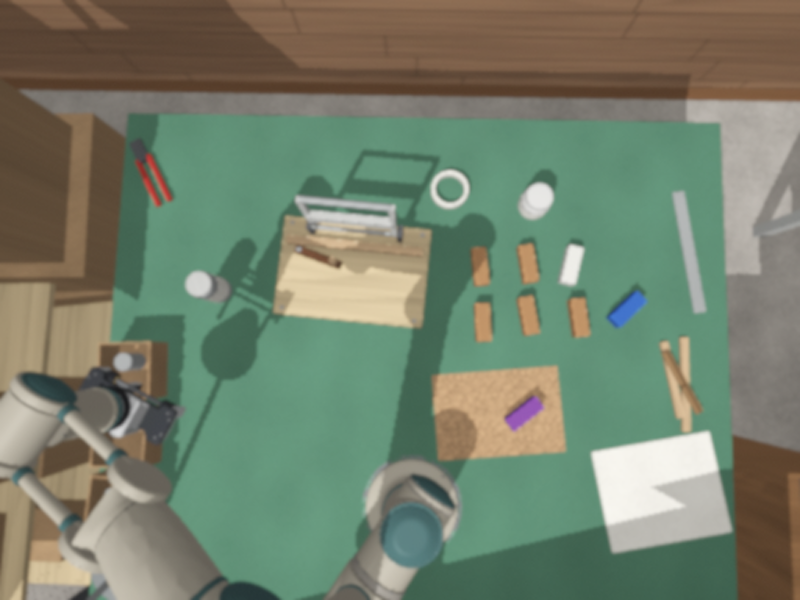

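View pics/side0.png

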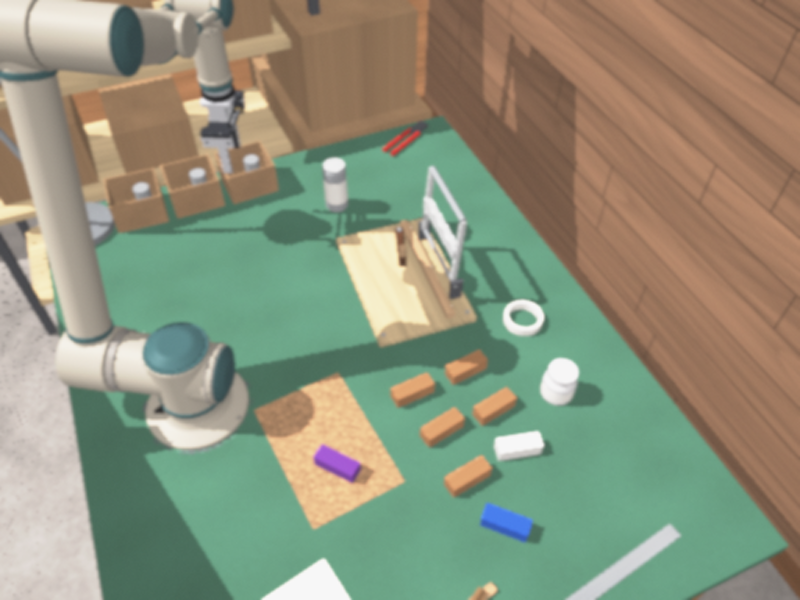

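The blocks wanted are the five orange-brown ones (top view 800x600): (481,267), (529,263), (484,322), (529,315), (580,317). Look-alikes to leave are white (571,265), blue (627,308) and purple (524,412). Next I check the choice in a close crop and measure.

```bash
cat > h.py <<'E'
from station import robot, read_camera, camera_info
import cv2,numpy as np
def cloud(n,d):
    i=camera_info(n);v,u=np.mgrid[:384,:512]
    P=np.stack([(u-i["cx"])/i["fx"]*d,(v-i["cy"])/i["fy"]*d,d],-1)
    T=np.array(i["cam_to_world"]);W=P@T[:3,:3].T+T[:3,3];W[d==0]=np.nan;return W
def proj(n,p):
    i=camera_info(n);T=np.linalg.inv(i["cam_to_world"]);c=T[:3,:3]@np.array(p)+T[:3,3]
    return i["fx"]*c[0]/c[2]+i["cx"],i["fy"]*c[1]/c[2]+i["cy"]
def blocks(p,W,ymax=1,zmin=.022,zmax=.045):
    hsv=cv2.cvtColor(p,cv2.COLOR_RGB2HSV)
    m=((hsv[...,0]<20)&(hsv[...,1]>120)&(W[...,2]>zmin)&(W[...,2]<zmax)&(W[...,1]<ymax)&(W[...,0]>.2)).astype(np.uint8)
    n,l,s,c=cv2.connectedComponentsWithStats(m);out=[]
    for k in range(1,n):
        if s[k,4]<60: continue
        q=W[l==k];(cx,cy),(a,b),t=cv2.minAreaRect((q[:,:2]*1000).astype(np.float32))
        if a<b:t+=90;a,b=b,a
        t=(t+90)%180-90
        out.append((cx/1e3,cy/1e3,np.median(q[:,2]),t,a,b,s[k,4],np.round(c[k]*1.5625)))
    return out
E
python3 - <<'E'
from h import *
for n in("top","side"):
    z=np.load(n+"0.npz");p,d=z["p"],z["d"];W=cloud(n,d)
    for b in blocks(p,W,ymax=-.05):print(n,*np.round(b[:6],3),*b[6:])
    # jig
    m=(W[...,2]>.012)&(W[...,2]<.024)&(abs(W[...,1]-.15)<.3)&(W[...,0]>.35)&(W[...,0]<.85)
    k,l,s,c=cv2.connectedComponentsWithStats(m.astype(np.uint8));j=1+np.argmax(s[1:,4])
    print(n,"base",cv2.minAreaRect((W[l==j][:,:2]*1000).astype(np.float32)),s[j,4])
    m=(W[...,2]>.034)&(W[...,2]<.05)&(abs(W[...,1]-.13)<.25)&(W[...,0]>.45)&(W[...,0]<.8)
    k,l,s,c=cv2.connectedComponentsWithStats(m.astype(np.uint8))
    for j in range(1,k):
        if s[j,4]>40:print(" ",cv2.minAreaRect((W[l==j][:,:2]*1000).astype(np.float32)),s[j,4],c[j]*1.5625,np.median(W[l==j][:,2]))
z=np.load("top0.npz");a=cv2.resize(z["p"][110:220,170:420,::-1],(800,352),interpolation=cv2.INTER_CUBIC)
cv2.imwrite("pics/crop1.png",a)
E
```

```text
top 0.58 -0.147 0.034 2.551 53.591 23.22 77 [477. 259.]
top base ((553.742431640625, 154.64964294433594), (360.3643798828125, 239.73443603515625), 85.71216583251953) 4655
  ((591.7052001953125, 151.97874450683594), (328.2073669433594, 65.79304504394531), 85.70527648925781) 605 [346.11828512 246.21126033] 0.040298961546354706
side 0.564 -0.154 0.035 5.832 82.404 34.503 213 [465. 366.]
side 0.43 -0.164 0.035 1.939 86.292 32.731 219 [412. 388.]
side 0.574 -0.27 0.035 10.905 84.474 32.563 223 [495. 405.]
side 0.449 -0.272 0.035 11.927 86.922 31.239 244 [442. 426.]
side 0.447 -0.391 0.035 7.392 86.229 30.229 275 [467. 475.]
side base ((550.0343017578125, 154.63760375976562), (371.17437744140625, 241.3682098388672), 85.85013580322266) 2974
  ((589.245361328125, 152.99684143066406), (334.6939392089844, 65.90679931640625), 86.27483367919922) 417 [424.76019185 264.46342926] 0.04181122282283822
```

View pics/crop1.png

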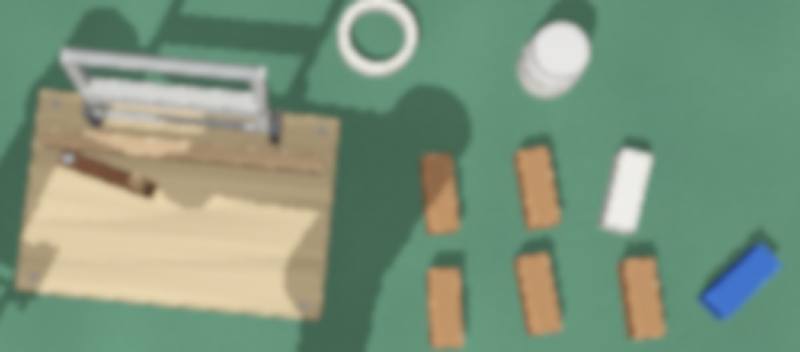

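The crop confirms it: five orange blocks, three near and two far, with the white and blue look-alikes to the right at (628,190) and (740,285). The dark stop arm runs from its pin (68,158) to its knob (150,187), and the gate stands upright. Next: precise jig, knob, gate and block numbers.

```bash
cat >> h.py <<'E'
YAW=np.radians(-4.25);J0=np.array([.5525,.1546])
Rj=np.array([[np.cos(YAW),-np.sin(YAW)],[np.sin(YAW),np.cos(YAW)]])
def j2w(x,y):return J0+Rj@np.array([x,y])/1e3
def w2j(P):return (np.asarray(P)[...,:2]-J0)@Rj*1e3
E
sed -i 's/hsv\[...,1\]>120/hsv[...,1]>85/' h.py
python3 - <<'E'
from h import *
for n in("top","side"):
    z=np.load(n+"0.npz");p,d=z["p"],z["d"];W=cloud(n,d)
    for b in blocks(p,W,ymax=-.05):print(n,*np.round(b[:6],3),*b[6:])
    Q=w2j(W);z=W[...,2]
    m=(abs(Q[...,0])<45)&(abs(Q[...,1]-80)<90)&(z>.03)&(z<.09)&(Q[...,0]<46)
    o=np.c_[Q[m],z[m]*1e3].round();o=o[np.argsort(o[:,2])];print("stop",m.sum(),o[::max(1,len(o)//25)].tolist())
    m=(Q[...,0]>50)&(abs(Q[...,1])<130)&(z>.09)&(z<.4)
    o=np.c_[Q[m],z[m]*1e3];o=o[np.argsort(o[:,2])].round();print("gate",m.sum(),o[::max(1,len(o)//25)].tolist())
E
```

```text
top 0.58 -0.267 0.034 10.427 89.687 33.814 229 [528. 262.]
top 0.57 -0.152 0.034 6.559 88.667 32.99 215 [480. 265.]
top 0.456 -0.268 0.033 10.275 89.372 34.45 231 [528. 314.]
top 0.454 -0.387 0.033 7.815 87.341 34.269 234 [579. 316.]
top 0.437 -0.16 0.033 3.796 86.092 33.298 219 [483. 321.]
stop 173 [[8.0, 58.0, 30.0], [27.0, 128.0, 37.0], [25.0, 66.0, 39.0], [19.0, 84.0, 40.0], [10.0, 61.0, 40.0], [23.0, 81.0, 41.0], [14.0, 57.0, 41.0], [22.0, 92.0, 42.0], [12.0, 72.0, 42.0], [37.0, 94.0, 42.0], [25.0, 100.0, 43.0], [10.0, 53.0, 43.0], [13.0, 30.0, 44.0], [32.0, 104.0, 44.0], [37.0, 90.0, 44.0], [40.0, 139.0, 44.0], [36.0, 97.0, 45.0], [10.0, 56.0, 45.0], [37.0, 123.0, 45.0], [28.0, 107.0, 45.0], [39.0, 101.0, 46.0], [34.0, 81.0, 46.0], [23.0, 69.0, 47.0], [29.0, 122.0, 47.0], [33.0, 118.0, 48.0], [6.0, 44.0, 51.0], [18.0, 46.0, 70.0], [10.0, 41.0, 73.0], [14.0, 37.0, 75.0]]
gate 775 [[95.0, 88.0, 90.0], [86.0, -65.0, 141.0], [86.0, -45.0, 149.0], [87.0, -76.0, 155.0], [87.0, 60.0, 161.0], [92.0, -1.0, 165.0], [102.0, 68.0, 166.0], [95.0, -45.0, 167.0], [100.0, -59.0, 168.0], [93.0,
[... 1229 characters left out ...]
, 61.0], [6.0, 36.0, 65.0], [13.0, 34.0, 71.0], [5.0, 35.0, 72.0], [8.0, 42.0, 75.0], [14.0, 47.0, 80.0]]
gate 4741 [[843.0, -70.0, 90.0], [831.0, 99.0, 105.0], [832.0, 79.0, 120.0], [836.0, 50.0, 135.0], [830.0, 98.0, 148.0], [81.0, -60.0, 159.0], [89.0, 61.0, 169.0], [87.0, -13.0, 174.0], [827.0, 115.0, 187.0], [840.0, -60.0, 201.0], [828.0, 55.0, 214.0], [844.0, -102.0, 227.0], [96.0, 89.0, 240.0], [827.0, 110.0, 253.0], [828.0, 62.0, 261.0], [839.0, -70.0, 270.0], [844.0, -91.0, 284.0], [841.0, -51.0, 297.0], [837.0, 8.0, 312.0], [847.0, -112.0, 325.0], [834.0, 25.0, 337.0], [828.0, 113.0, 351.0], [835.0, 18.0, 363.0], [842.0, -103.0, 375.0], [846.0, -85.0, 387.0], [841.0, -56.0, 399.0]]
```

```bash
cat >> h.py <<'E'
def go(x,y,z):
    e=robot.observe()["ee_pos"];d=(np.array([x,y,z])-e)/.03;print("shares",d.round(2));return d
E
python3 - <<'E'
from h import *
k=j2w(12.5,42);print(k);go(*k,.15);go(*k,.063)
for t in range(20,91,5):
    a=np.radians(t);print(t,j2w(36-90*np.sin(a),130-90*np.cos(a)).round(4))
E
```

```text
[0.56807818 0.19555815]
shares [ 10.59 -10.72  -2.29]
shares [ 10.59 -10.72  -5.19]
20 [0.5611 0.1995]
25 [0.5541 0.203 ]
30 [0.5474 0.2072]
35 [0.5411 0.2119]
40 [0.5352 0.2171]
45 [0.5299 0.2228]
50 [0.525 0.229]
55 [0.5207 0.2356]
60 [0.517  0.2425]
65 [0.5139 0.2497]
70 [0.5114 0.2571]
75 [0.5096 0.2648]
80 [0.5085 0.2726]
85 [0.508  0.2804]
90 [0.5083 0.2882]
```

{"name": "drive_tool", "arguments": {"steps": [0.5,-1,0,0,0,0.9,0.7,-1,0,0,0,0.9,0.9,-1,0,0,0,0.9,1,-1,0,0,0,0,1,-1,0,0,0,0,1,-1,0,0,0,0,1,-1,0,0,0,0,1,-1,-0.4,0,0,0,1,-1,-0.4,0,0,0,1,-1,-0.5,0,0,0,1,-0.7,-0.5,0,0,0,0.5,0,-0.5,0,0,0,0,0,0,0,0,0,0,0,0,0,0,0], "gripper": 50}}

```text
time: 1.5
ee_pos: [0.5676, 0.1966, 0.1499]
tcp_rot: [[-0.997, 0.074, -0.002], [0.074, 0.997, -0.0], [0.002, -0.0, -1.0]]
ft_force: [-0.2, 0.6, 0.3]
opening: 0.53
gripper_force: 0.0
```

Run:
```python
from h import *
s=robot.observe();R=s["tcp_rot"];print(s["ee_pos"],R.round(3).tolist(),w2j(s["ee_pos"]))
p,d=read_camera("wrist");cv2.imwrite("pics/w1.png",cv2.resize(p[:,:,::-1],(800,600)))
np.savez("w1.npz",p=p,d=d,e=s["ee_pos"],R=R)
i=camera_info("wrist")
def cloudw(d,e,R):
    v,u=np.mgrid[:384,:512];x=(u-i["cx"]);y=(v-i["cy"]);r=np.hypot(x,y)+1e-9;t=r/i["fx"]
    P=np.stack([np.tan(t)*x/r*d,np.tan(t)*y/r*d,d],-1);T=i["tool_from_camera"]
    P=P@T[:3,:3].T+T[:3,3];W=P@R.T+e;W[(d==0)|(t>1.4)]=np.nan;return W
W=cloudw(d,s["ee_pos"],R);Q=w2j(W)
m=(W[...,2]>.062)&(W[...,2]<.08)&(abs(Q[...,0]-12)<40)&(abs(Q[...,1]-42)<40)
print("knob",m.sum(),np.median(Q[m],0),Q[m].min(0),Q[m].max(0))
```

```text
[0.5676374 0.1965756 0.149945 ] [[-0.997, 0.074, -0.002], [0.074, 0.997, -0.0], [0.002, -0.0, -1.0]] [11.98502725 42.98198541]
knob 370 [ 8.13132512 46.15534567] [ 1.03582085 37.48192522] [17.66503634 54.83541792]
```

View pics/w1.png

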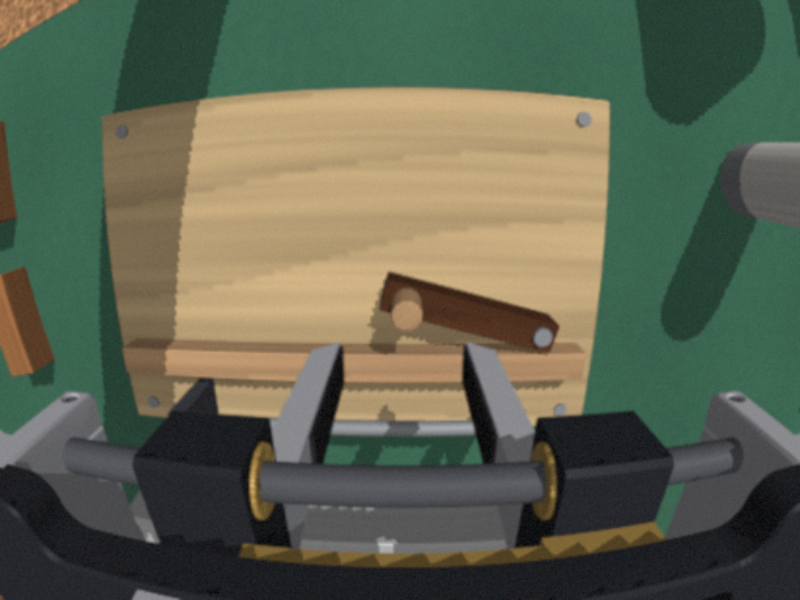

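The picture shows the whole jig: knob at (407,312), pin at (543,337), fence at y≈360. The fingers sit above the fence on either side of the knob. I refine the jig pose with this close view.

```bash
cat >> h.py <<'E'
def cloudw(d,e,R):
    i=camera_info("wrist")
    v,u=np.mgrid[:384,:512];x=(u-i["cx"]);y=(v-i["cy"]);r=np.hypot(x,y)+1e-9;t=r/i["fx"]
    P=np.stack([np.tan(t)*x/r*d,np.tan(t)*y/r*d,d],-1);T=i["tool_from_camera"]
    P=P@T[:3,:3].T+T[:3,3];W=P@R.T+e;W[(d==0)|(t>1.4)]=np.nan;return W
E
python3 - <<'E'
from h import *
z=np.load("w1.npz");W=cloudw(z["d"],z["e"],z["R"]);Q=w2j(W);Z=W[...,2]*1e3
m=(abs(Z-18)<5)&(abs(Q[...,0])<150)&(abs(Q[...,1])<210);print("base z",np.median(Z[m]),m.sum())
for y in range(-150,151,50):
    s=m&(abs(Q[...,1]-y)<8);print("front edge",y,np.percentile(Q[s][:,0],1).round(1))
for x in range(-100,31,26):
    s=m&(abs(Q[...,0]-x)<8);print("ends",x,np.percentile(Q[s][:,1],[.5,99.5]).round(1))
f=(abs(Z-40)<4)&(Q[...,0]>35)&(Q[...,0]<85)
for y in range(-150,151,50):
    s=f&(abs(Q[...,1]-y)<8)
    if s.sum()>5:print("fence",y,np.percentile(Q[s][:,0],[2,98]).round(1),np.median(Z[s]).round(1))
E
```

```text
base z 16.82582315385235 52712
front edge -150 -120.8
front edge -100 -121.0
front edge -50 -121.2
front edge 0 -121.0
front edge 50 -120.8
front edge 100 -120.4
front edge 150 -120.1
ends -100 [-172.7  180.7]
ends -74 [-172.8  180.5]
ends -48 [-172.9  180.5]
ends -22 [-173.5  180.6]
ends 4 [-172.9  180.6]
ends 30 [-173.8  180.5]
fence -150 [46.5 65.9] 38.7
fence -100 [46.8 83.3] 38.8
fence -50 [46.8 65.7] 38.8
fence 0 [47.2 65.5] 38.8
fence 50 [47.  67.1] 39.1
fence 100 [35.3 49.4] 41.3
fence 150 [47.5 67.2] 38.9
```

{"name": "drive_tool", "arguments": {"steps": [-0.03,0.06,-1,0,0,0,0,0,-1,0,0,0,0,0,-0.9,0,0,0,0,0,0,0,0,0]}}

```text
time: 1.95
ee_pos: [0.5639, 0.1987, 0.0613]
tcp_rot: [[-0.997, 0.072, -0.006], [0.072, 0.997, -0.001], [0.006, -0.002, -1.0]]
ft_force: [0.1, 0.4, 0.1]
opening: 0.53
gripper_force: 0.0
```

{"name": "drive_tool", "arguments": {"steps": [0,0,0,0,0,0,0,0,0,0,0,0,0,0,0,0,0,0,0,0,0,0,0,0,0,0,0,0,0,0,0,0,0,0,0,0], "gripper": 8}}

```text
time: 2.55
ee_pos: [0.5683, 0.1986, 0.0645]
tcp_rot: [[-0.997, 0.074, 0.002], [0.074, 0.997, 0.001], [-0.002, 0.001, -1.0]]
ft_force: [-0.4, 0.7, 5.6]
opening: 0.183
gripper_force: 30.0
```

{"name": "drive_tool", "arguments": {"steps": [-0.24,0.1,0,0,0,0,-0.23,0.12,0,0,0,0,-0.22,0.14,0,0,0,0,-0.21,0.16,0,0,0,0,-0.2,0.17,0,0,0,0,-0.18,0.19,0,0,0,0,-0.16,0.21,0,0,0,0,-0.14,0.22,0,0,0,0,-0.12,0.23,0,0,0,0,-0.1,0.24,0,0,0,0,-0.08,0.25,0,0,0,0,-0.06,0.26,0,0,0,0,-0.04,0.26,0,0,0,0,-0.02,0.26,0,0,0,0,0,0,0,0,0,0]}}

```text
time: 4.05
ee_pos: [0.5035, 0.2819, 0.0636]
tcp_rot: [[-0.997, 0.074, -0.007], [0.074, 0.997, -0.002], [0.007, -0.003, -1.0]]
ft_force: [-6.5, -2.3, 10.0]
opening: 0.186
gripper_force: 30.0
```

{"name": "drive_tool", "arguments": {"steps": [0,0.1,0,0,0,0,0,0.1,0,0,0,0,0,0,0,0,0,0]}}

```text
time: 4.35
ee_pos: [0.5039, 0.2874, 0.0636]
tcp_rot: [[-0.997, 0.074, -0.007], [0.074, 0.997, -0.003], [0.006, -0.003, -1.0]]
ft_force: [-4.9, -3.1, 9.3]
opening: 0.183
gripper_force: 30.0
```

{"name": "drive_tool", "arguments": {"steps": [0,0.1,0,0,0,0,0,0.05,0,0,0,0,0,0,0,0,0,0]}}

```text
time: 4.65
ee_pos: [0.5041, 0.2909, 0.0636]
tcp_rot: [[-0.997, 0.074, -0.006], [0.074, 0.997, -0.005], [0.006, -0.005, -1.0]]
ft_force: [-5.3, -5.9, 10.0]
opening: 0.185
gripper_force: 30.0
```

{"name": "drive_tool", "arguments": {"steps": [0,0.1,0,0,0,0,0,0.05,0,0,0,0,0,0,0,0,0,0]}}

```text
time: 4.95
ee_pos: [0.5039, 0.2912, 0.0635]
tcp_rot: [[-0.997, 0.071, -0.007], [0.071, 0.997, -0.013], [0.006, -0.013, -1.0]]
ft_force: [-4.7, -15.0, 12.3]
opening: 0.187
gripper_force: 30.0
```

{"name": "drive_tool", "arguments": {"steps": [0.1,-0.03,0,0,0,0,0,0,0,0,0,0,0,0,0,0,0,0,0,0,0.3,0,0,0,0,0,1,0,0,0,0,0,1,0,0,0,0,0,1,0,0,0,0,0,0,0,0,0,0,0,0,0,0,0], "gripper": 40}}

```text
time: 5.85
ee_pos: [0.5109, 0.2973, 0.1633]
tcp_rot: [[-0.997, 0.073, 0.002], [0.073, 0.997, 0.001], [-0.002, 0.001, -1.0]]
ft_force: [-0.3, -0.2, -0.2]
opening: 0.422
gripper_force: 0.0
```

```bash
sed -i 's/J0=np.array.*/J0=np.array([.5505,.1572])/' h.py
cat >> h.py <<'E'
def wlook(tag):
    s=robot.observe();p,d=read_camera("wrist");cv2.imwrite(f"pics/{tag}.png",cv2.resize(p[:,:,::-1],(800,600)))
    np.savez(tag+".npz",p=p,d=d,e=s["ee_pos"],R=s["tcp_rot"]);W=cloudw(d,s["ee_pos"],s["tcp_rot"]);return p,W,w2j(W)
E
python3 - <<'E'
from h import *
p,W,Q=wlook("w2");Z=W[...,2]*1e3
m=(abs(Z-43)<4)&(Q[...,0]<28)&(Q[...,0]>-80)&(Q[...,1]>90)&(Q[...,1]<160)
for x in range(-60,30,15):
    s=m&(abs(Q[...,0]-x)<5)
    if s.sum()>5:print(x,np.percentile(Q[s][:,1],[3,97]).round(1))
m=(Z>62)&(Z<80)&(abs(Q[...,0]+54)<30)&(abs(Q[...,1]-130)<30);print(Q[m].min(0),Q[m].max(0))
p,d=read_camera("top");W=cloud("top",d)
for b in blocks(p,W,ymax=-.05):print(*np.round(b[:6],3))
p,d=read_camera("side");W=cloud("side",d)
for b in blocks(p,W,ymax=-.05):print(*np.round(b[:6],3))
E
```

```text
-60 [121.7 140.5]
-45 [128.6 140.5]
-30 [121.3 140.5]
-15 [121.  140.6]
0 [120.7 140.6]
15 [121.5 140.7]
[-63.62820176 122.03675758] [-46.01556255 139.31548541]
0.58 -0.267 0.033 9.843 89.366 34.274
0.571 -0.152 0.033 6.541 88.665 33.354
0.455 -0.267 0.034 10.628 88.616 33.668
0.454 -0.387 0.033 8.406 88.463 34.482
0.437 -0.16 0.033 3.493 85.974 33.464
1.387 -0.179 0.033 89.672 255.138 15.177
0.567 -0.154 0.035 8.456 88.145 39.794
0.432 -0.159 0.035 3.859 89.204 38.891
0.576 -0.267 0.035 12.918 93.489 39.363
0.451 -0.268 0.036 12.0 89.854 36.415
0.449 -0.388 0.035 6.053 90.398 38.547
```

{"name": "drive_tool", "arguments": {"steps": [0,-1,0,0,0,0,0,-1,0,0,0,0,0,-1,0,0,0,0,0,-1,0,0,0,0,0,-1,0,0,0,0,0,-1,0,0,0,0,0,-1,0,0,0,0,0.2,-1,0,0,0,0,0.2,-1,0,0,0,0,0.3,-1,0,0,0,0,0.3,-1,0,0,0,0,0.3,-1,0,0,0,0.7,0.3,-1,0,0,0,0.7,0.3,-1,0,0,0,0,0,-0.95,0,0,0,0,0,0,-0.5,0,0,0,0,0,-1,0,0,0,0,0,0,0,0,0], "gripper": 64}}

```text
time: 7.8
ee_pos: [0.5641, -0.1507, 0.1127]
tcp_rot: [[-0.993, -0.121, -0.01], [-0.121, 0.993, 0.004], [0.009, 0.005, -1.0]]
ft_force: [-0.6, 0.0, 0.0]
opening: 0.68
gripper_force: 0.0
```

Run:
```python
from h import *
p,W,Q=wlook("w3");print(robot.observe()["ee_pos"])
for b in blocks(p,W,ymax=0,zmin=.024):print(*np.round(b[:7],3))
```

```text
[ 0.56544867 -0.15099766  0.11474755]
0.433 -0.157 0.033 3.829 90.384 34.016 4237.0
0.451 -0.265 0.033 10.851 90.497 35.197 3800.0
0.45 -0.384 0.032 8.072 90.178 36.03 2377.0
0.576 -0.264 0.033 10.217 90.393 34.697 3352.0
0.567 -0.15 0.033 6.48 90.869 34.093 3839.0
0.597 -0.006 0.036 -2.677 20.536 12.22 296.0
```

View pics/w3.png

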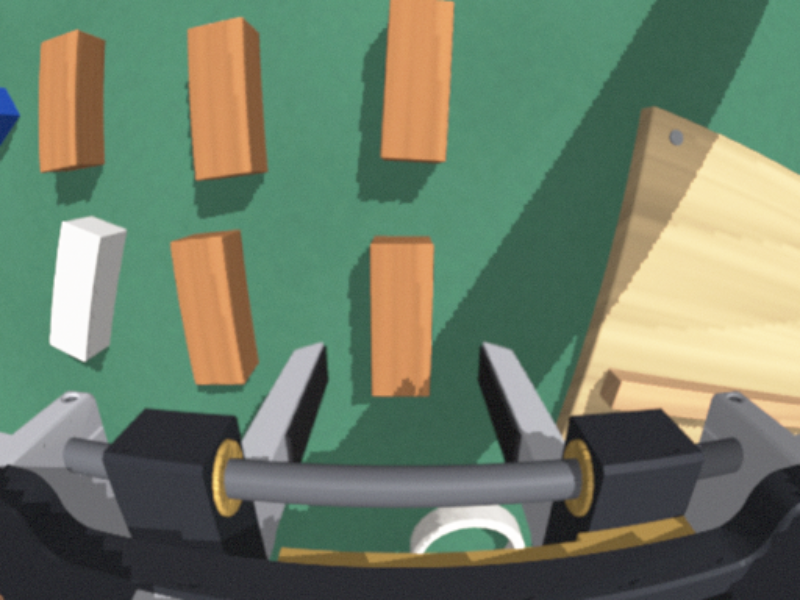

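The block at (402,315) lies centred and aligned between the fingers. The white look-alike is at (85,290). The wrist measurement agrees with the corrected positions, so I descend and grip.

{"name": "drive_tool", "arguments": {"steps": [0.06,0.03,-1,0,0,0,0,0,-1,0,0,0,0,0,-0.8,0,0,0,0,0,-0.35,0,0,0,0,0,0,0,0,0,0,0,0,0,0,0]}}

```text
time: 8.45
ee_pos: [0.5705, -0.1511, 0.0241]
tcp_rot: [[-0.993, -0.122, 0.002], [-0.122, 0.993, -0.001], [-0.002, -0.001, -1.0]]
ft_force: [-0.3, -0.8, 0.2]
opening: 0.679
gripper_force: 0.0
```

{"name": "drive_tool", "arguments": {"steps": [0,0,0,0,0,0,0,0,0,0,0,0,0,0,0,0,0,0,0,0,0,0,0,0,0,0,0,0,0,0], "gripper": 20}}

```text
time: 8.95
ee_pos: [0.5696, -0.1509, 0.0235]
tcp_rot: [[-0.993, -0.121, 0.001], [-0.121, 0.993, -0.0], [-0.001, -0.0, -1.0]]
ft_force: [-0.6, 0.7, 2.7]
opening: 0.364
gripper_force: 30.0
```

{"name": "drive_tool", "arguments": {"steps": [0,0,0.7,0,0,0,0,0,1,0,0,0,0,0.6,1,0,0,0,0,0.8,0,0,0,-0.2,0,1,0,0,0,-0.2,0,1,0,0,0,-0.2,-0.1,1,0,0,0,-0.2,-0.1,1,0,0,0,-0.2,-0.1,1,0,0,0,-0.2,-0.1,1,0,0,0,-0.2,-0.1,1,0,0,0,0,0,1,0,0,0,0,0,1,0,0,0,0,0,1,0,0,0,0,0,1,0,0,0,0,0,0.7,0,0,0,0,0,0,-0.5,0,0,0,0,0,-0.7,0,0,0,0,0,0,0,0,0,0,0,0,0,0,0]}}

```text
time: 10.95
ee_pos: [0.5541, 0.242, 0.0677]
tcp_rot: [[-0.997, 0.074, -0.001], [0.074, 0.997, -0.0], [0.001, -0.0, -1.0]]
ft_force: [-0.7, -0.9, 0.0]
opening: 0.359
gripper_force: 30.0
```

{"name": "drive_tool", "arguments": {"steps": [0,0,-0.4,0,0,0,0,0,-0.4,0,0,0,0,0,0,0,0,0,0.1,-0.007,0,0,0,0,0.1,-0.007,0,0,0,0,0.1,-0.007,0,0,0,0,0,0,0,0,0,0]}}

```text
time: 11.65
ee_pos: [0.5636, 0.2416, 0.0442]
tcp_rot: [[-0.997, 0.074, -0.0], [0.074, 0.997, 0.0], [0.0, 0.0, -1.0]]
ft_force: [-2.2, -1.0, -0.2]
opening: 0.359
gripper_force: 30.0
```

{"name": "drive_tool", "arguments": {"steps": [0.07,-0.005,0,0,0,0,0.05,-0.004,0,0,0,0,0,0,0,0,0,0]}}

```text
time: 11.95
ee_pos: [0.5637, 0.2414, 0.0438]
tcp_rot: [[-0.997, 0.074, -0.007], [0.074, 0.997, -0.0], [0.007, -0.0, -1.0]]
ft_force: [-7.9, 0.7, 3.5]
opening: 0.363
gripper_force: 30.0
```

{"name": "drive_tool", "arguments": {"steps": [0.05,0,0,0,0,0,0,0,-0.08,0,0,0,0,0,0,0,0,0]}}

```text
time: 12.25
ee_pos: [0.5638, 0.2413, 0.0415]
tcp_rot: [[-0.997, 0.074, -0.009], [0.074, 0.997, -0.0], [0.009, -0.001, -1.0]]
ft_force: [-9.3, 0.8, 5.3]
opening: 0.362
gripper_force: 30.0
```

{"name": "drive_tool", "arguments": {"steps": [0,0,0,0,0,0,0,0,0,0,0,0,0,0,0,0,0,0,-0.1,0,0,0,0,0,0,0,0.3,0,0,0,0,0,1,0,0,0,0,0,1,0,0,0,0,0,0,0,0,0], "gripper": 43}}

```text
time: 13.05
ee_pos: [0.5688, 0.2422, 0.1155]
tcp_rot: [[-0.997, 0.074, 0.009], [0.074, 0.997, 0.003], [-0.009, 0.003, -1.0]]
ft_force: [1.7, 0.6, 0.5]
opening: 0.462
gripper_force: 0.0
```

Run:
```python
from h import *
p,W,Q=wlook("w4");s=robot.observe();print(s["ee_pos"],s["time"])
for b in blocks(p,W,ymax=.4,zmin=.045,zmax=.06):print(*np.round(b[:7],3),w2j(b[:2]))
```

```text
[0.56731749 0.24178338 0.11332305] 13.1
0.504 0.286 0.053 -17.932 15.902 5.3 64.0 [-55.82653568 125.00545347]
0.561 0.243 0.051 -4.33 89.722 34.198 4403.0 [ 4.43185612 85.92052034]
```

{"name": "drive_tool", "arguments": {"steps": [0,-1,0,0,0,0,0,-1,0,0,0,0,0,-1,0,0,0,0,0,-1,0,0,0,0,0,-1,0,0,0,0,0,-1,0,0,0,0,0,-1,0,0,0,0,0,-1,0,0,0,0.23,0,-1,0,0,0,0.23,0,-1,0,0,0,0.23,0,-1,0,0,0,0.23,0,-1,0,0,0,0.23,0.1,-1,0,0,0,0.23,0.1,-1,0,0,0,0.23,0.1,-1,0,0,0,0.23,0,-1,0,0,0,0,0,-0.9,0,0,0,0,0,0,0,0,0,0,0,0,0,0,0,0], "gripper": 64}}

```text
time: 15.0
ee_pos: [0.5737, -0.2653, 0.1093]
tcp_rot: [[-0.984, -0.181, -0.002], [-0.181, 0.984, 0.002], [0.002, 0.003, -1.0]]
ft_force: [-0.5, 0.3, -0.2]
opening: 0.678
gripper_force: 0.0
```

```bash
cat > look.py <<'E'
from h import *
import sys
p,W,Q=wlook(sys.argv[1]);s=robot.observe();print(s["ee_pos"].round(4),s["time"])
for b in blocks(p,W,ymax=0,zmin=.024):print(*np.round(b[:7],3))
E
python3 look.py w5
```

```text
[ 0.5738 -0.2646  0.1096] 15.05
0.453 -0.384 0.033 7.771 83.96 34.801 3574.0
0.451 -0.265 0.033 10.972 89.384 33.869 4414.0
0.433 -0.157 0.033 3.702 90.587 35.442 3574.0
0.576 -0.264 0.033 10.14 90.482 33.895 3955.0
```

{"name": "drive_tool", "arguments": {"steps": [0.05,0,-1,0,0,0,0,0,-1,0,0,0,0,0,-0.6,0,0,0,0,0,-0.35,0,0,0,0,0,0,0,0,0]}}

```text
time: 15.55
ee_pos: [0.575, -0.2639, 0.0206]
tcp_rot: [[-0.983, -0.183, -0.003], [-0.183, 0.983, 0.002], [0.003, 0.003, -1.0]]
ft_force: [-0.4, 0.1, 0.5]
opening: 0.681
gripper_force: 0.0
```

{"name": "drive_tool", "arguments": {"steps": [0,0,0,0,0,0,0,0,0,0,0,0,0,0,0,0,0,0,0,0,0,0,0,0,0,0,0,0,0,0], "gripper": 20}}

```text
time: 16.05
ee_pos: [0.5764, -0.2659, 0.0229]
tcp_rot: [[-0.983, -0.182, 0.001], [-0.182, 0.983, -0.0], [-0.001, -0.001, -1.0]]
ft_force: [0.9, 0.0, 3.7]
opening: 0.356
gripper_force: 30.0
```

{"name": "drive_tool", "arguments": {"steps": [0,0,0.67,0,0,0,0,0,1,0,0,0,0,0.68,1,0,0,0,0,0.8,0,0,0,-0.23,0,1,0,0,0,-0.23,0,1,0,0,0,-0.23,-0.1,1,0,0,0,-0.23,-0.1,1,0,0,0,-0.23,-0.1,1,0,0,0,-0.23,-0.1,1,0,0,0,-0.23,-0.1,1,0,0,0,-0.23,-0.1,1,0,0,0,0,-0.1,1,0,0,0,0,-0.1,1,0,0,0,0,-0.1,1,0,0,0,0,-0.05,1,0,0,0,0,0,1,0,0,0,0,0,0.7,-0.5,0,0,0,0,0,-0.7,0,0,0,0,0,0,0,0,0]}}

```text
time: 18.05
ee_pos: [0.5451, 0.1898, 0.0638]
tcp_rot: [[-0.997, 0.072, -0.006], [0.072, 0.997, -0.001], [0.006, -0.002, -1.0]]
ft_force: [-1.2, -0.6, -0.7]
opening: 0.359
gripper_force: 30.0
```

{"name": "drive_tool", "arguments": {"steps": [0,0,-0.4,0,0,0,0,0,-0.4,0,0,0,0,0,0,0,0,0,0.1,-0.007,0,0,0,0,0.1,-0.007,0,0,0,0,0.1,-0.007,0,0,0,0,0.05,0,0,0,0,0,0,0,0,0,0,0]}}

```text
time: 18.85
ee_pos: [0.5575, 0.189, 0.0422]
tcp_rot: [[-0.997, 0.074, -0.001], [0.074, 0.997, -0.0], [0.001, -0.0, -1.0]]
ft_force: [-1.6, 0.3, 0.6]
opening: 0.362
gripper_force: 30.0
```

{"name": "drive_tool", "arguments": {"steps": [0.07,-0.005,0,0,0,0,0.07,-0.005,0,0,0,0,0,0,-0.04,0,0,0,0,0,0,0,0,0]}}

```text
time: 19.25
ee_pos: [0.5576, 0.1888, 0.0408]
tcp_rot: [[-0.997, 0.074, -0.009], [0.074, 0.997, -0.0], [0.009, -0.001, -1.0]]
ft_force: [-10.1, 0.9, 5.9]
opening: 0.358
gripper_force: 30.0
```

{"name": "drive_tool", "arguments": {"steps": [0,0,0,0,0,0,0,0,0,0,0,0,0,0,0,0,0,0,-0.1,0,0,0,0,0,0,0,0.3,0,0,0,0,0,1,0,0,0,0,0,1,0,0,0,0,0,0,0,0,0], "gripper": 42}}

```text
time: 20.05
ee_pos: [0.5626, 0.1895, 0.1148]
tcp_rot: [[-0.997, 0.074, 0.009], [0.074, 0.997, 0.002], [-0.009, 0.003, -1.0]]
ft_force: [0.9, 0.1, 0.2]
opening: 0.45
gripper_force: 0.0
```

```bash
cat > lookj.py <<'E'
from h import *
import sys
p,W,Q=wlook(sys.argv[1]);s=robot.observe();print(s["ee_pos"].round(4),s["time"])
for b in blocks(p,W,ymax=.4,zmin=.044,zmax=.06):print(*np.round(b[:7],3),w2j(b[:2]).round(1))
E
python3 lookj.py w6
```

```text
[0.5611 0.1891 0.1126] 20.1
0.504 0.286 0.052 -19.056 16.927 7.076 145.0 [-55.9 125.2]
0.557 0.19 0.051 -4.439 89.039 34.494 4401.0 [ 3.9 33.1]
0.561 0.243 0.051 -3.863 90.724 34.74 3706.0 [ 4.5 86.4]
```

{"name": "drive_tool", "arguments": {"steps": [-0.2,-1,0,0,0,0,-0.2,-1,0,0,0,0,-0.2,-1,0,0,0,0,-0.2,-1,0,0,0,0,-0.2,-1,0,0,0,0,-0.2,-1,0,0,0,0,-0.2,-1,0,0,0,0.2,-0.2,-1,0,0,0,0.2,-0.3,-1,0,0,0,0.2,-0.3,-1,0,0,0,0.2,-0.3,-1,0,0,0,0.2,-0.3,-1,0,0,0,0.3,-0.3,-1,0,0,0,0.3,-0.3,-1,0,0,0,0.3,-0.3,-1,0,0,0,0,0,-0.1,0,0,0,0,0,0,-0.5,0,0,0,0,0,0,0,0,0,0,0,0,0,0,0], "gripper": 64}}

```text
time: 22.0
ee_pos: [0.4478, -0.2631, 0.0944]
tcp_rot: [[-0.982, -0.191, -0.002], [-0.191, 0.982, 0.002], [0.001, 0.002, -1.0]]
ft_force: [0.6, -0.2, 0.2]
opening: 0.682
gripper_force: 0.0
```

```bash
python3 look.py w7
```

```text
[ 0.4483 -0.2634  0.0948] 22.05
0.449 -0.385 0.033 8.023 90.922 35.338 3793.0
0.451 -0.265 0.033 10.825 90.021 34.003 4379.0
0.433 -0.158 0.033 3.606 90.293 34.94 3763.0
```

{"name": "drive_tool", "arguments": {"steps": [0.1,-0.05,-0.8,0,0,0,0,0,-0.8,0,0,0,0,0,-0.5,0,0,0,0,0,-0.35,0,0,0,0,0,0,0,0,0]}}

```text
time: 22.55
ee_pos: [0.4508, -0.2649, 0.0206]
tcp_rot: [[-0.982, -0.191, -0.002], [-0.191, 0.982, 0.001], [0.001, 0.002, -1.0]]
ft_force: [0.5, 0.8, -0.0]
opening: 0.677
gripper_force: 0.0
```

{"name": "drive_tool", "arguments": {"steps": [0,0,0,0,0,0,0,0,0,0,0,0,0,0,0,0,0,0,0,0,0,0,0,0,0,0,0,0,0,0], "gripper": 20}}

```text
time: 23.05
ee_pos: [0.4516, -0.266, 0.0221]
tcp_rot: [[-0.982, -0.19, 0.001], [-0.19, 0.982, -0.001], [-0.001, -0.001, -1.0]]
ft_force: [-0.4, 0.8, 3.3]
opening: 0.357
gripper_force: 30.0
```

{"name": "drive_tool", "arguments": {"steps": [0,0,0.7,0,0,0,0,0,1,0,0,0,0,0.62,1,0,0,0,0,0.8,0,0,0,-0.2,0,1,0,0,0,-0.2,0.28,1,0,0,0,-0.2,0.3,1,0,0,0,-0.2,0.3,1,0,0,0,-0.2,0.3,1,0,0,0,-0.2,0.3,1,0,0,0,-0.2,0.3,1,0,0,0,-0.2,0.3,1,0,0,0,-0.2,0.3,1,0,0,0,-0.1,0.3,1,0,0,0,0,0.3,1,0,0,0,0,0.1,0,0,0,0,0,0,0,-0.5,0,0,0,0,0,-0.7,0,0,0,0,0,0,0,0,0]}}

```text
time: 24.95
ee_pos: [0.5411, 0.1061, 0.0642]
tcp_rot: [[-0.997, 0.074, -0.006], [0.074, 0.997, -0.001], [0.006, -0.001, -1.0]]
ft_force: [-0.9, 0.2, -0.7]
opening: 0.362
gripper_force: 30.0
```

{"name": "drive_tool", "arguments": {"steps": [0,0,-0.4,0,0,0,0,0,-0.38,0,0,0,0,0,0,0,0,0,0.1,-0.007,0,0,0,0,0.1,-0.007,0,0,0,0,0.1,-0.007,0,0,0,0,0.1,0,0,0,0,0,0,0,0,0,0,0]}}

```text
time: 25.75
ee_pos: [0.5515, 0.1064, 0.0429]
tcp_rot: [[-0.997, 0.074, -0.009], [0.074, 0.997, 0.0], [0.009, -0.001, -1.0]]
ft_force: [-8.5, 0.3, 2.8]
opening: 0.357
gripper_force: 30.0
```

{"name": "drive_tool", "arguments": {"steps": [-0.15,0,0,0,0,0,0.037,0.5,0,0,0,0,0.037,0.5,0,0,0,0,0,0,0,0,0,0,0.1,-0.007,0,0,0,0,0.08,0,0,0,0,0,0,0,0,0,0,0]}}

```text
time: 26.45
ee_pos: [0.5539, 0.1374, 0.0423]
tcp_rot: [[-0.997, 0.074, -0.01], [0.074, 0.997, 0.002], [0.01, 0.001, -1.0]]
ft_force: [-9.2, 4.8, 3.4]
opening: 0.362
gripper_force: 30.0
```

{"name": "drive_tool", "arguments": {"steps": [0,0,-0.07,0,0,0,0,0,0,0,0,0]}}

```text
time: 26.65
ee_pos: [0.5539, 0.1369, 0.0404]
tcp_rot: [[-0.997, 0.074, -0.01], [0.074, 0.997, 0.001], [0.01, 0.0, -1.0]]
ft_force: [-7.9, 3.6, 3.7]
opening: 0.357
gripper_force: 30.0
```

{"name": "drive_tool", "arguments": {"steps": [0,0,0,0,0,0,0,0,0,0,0,0,0,0,0,0,0,0,-0.1,0,0,0,0,0,0,0,0.3,0,0,0,0,0,1,0,0,0,0,0,1,0,0,0,0,0,0,0,0,0], "gripper": 42}}

```text
time: 27.45
ee_pos: [0.5592, 0.1364, 0.1147]
tcp_rot: [[-0.997, 0.074, 0.009], [0.074, 0.997, 0.001], [-0.009, 0.002, -1.0]]
ft_force: [1.2, 0.5, -0.6]
opening: 0.448
gripper_force: 0.0
```

```bash
python3 lookj.py w8
```

```text
[0.5576 0.1362 0.1126] 27.5
0.503 0.289 0.052 -32.013 20.163 12.715 179.0 [-56.7 128.2]
0.553 0.138 0.051 -4.159 89.752 34.277 4425.0 [  4.1 -19. ]
0.557 0.19 0.051 -3.661 89.921 34.612 3748.0 [ 4.  33.5]
0.561 0.242 0.051 -4.414 90.006 35.232 3748.0 [ 4.1 85.7]
```

{"name": "drive_tool", "arguments": {"steps": [-0.4,-1,0,0,0,0,-0.4,-1,0,0,0,0,-0.4,-1,0,0,0,0.2,-0.4,-1,0,0,0,0.2,-0.4,-1,0,0,0,0.2,-0.4,-1,0,0,0,0.2,-0.4,-1,0,0,0,0.2,-0.4,-1,0,0,0,0,-0.4,-1,0,0,0,0,-0.55,-0.8,0,0,0,0,0,0,-0.5,0,0,0,0,0,0,0,0,0,0,0,0,0,0,0], "gripper": 64}}

```text
time: 28.8
ee_pos: [0.4306, -0.1575, 0.0944]
tcp_rot: [[-0.998, -0.066, -0.002], [-0.066, 0.998, 0.001], [0.002, 0.001, -1.0]]
ft_force: [0.3, 0.2, 0.5]
opening: 0.679
gripper_force: 0.0
```

```bash
python3 look.py w9
```

```text
[ 0.4312 -0.1576  0.0948] 28.85
0.433 -0.157 0.033 3.553 90.847 33.9 4381.0
0.449 -0.384 0.032 7.964 89.627 36.278 2274.0
```

{"name": "drive_tool", "arguments": {"steps": [0.05,0,-0.8,0,0,0,0,0,-0.8,0,0,0,0,0,-0.5,0,0,0,0,0,-0.35,0,0,0,0,0,0,0,0,0]}}

```text
time: 29.35
ee_pos: [0.4324, -0.1572, 0.0206]
tcp_rot: [[-0.998, -0.067, -0.002], [-0.067, 0.998, 0.001], [0.002, 0.001, -1.0]]
ft_force: [-1.0, 0.1, 0.4]
opening: 0.681
gripper_force: 0.0
```

{"name": "drive_tool", "arguments": {"steps": [0,0,0,0,0,0,0,0,0,0,0,0,0,0,0,0,0,0,0,0,0,0,0,0,0,0,0,0,0,0], "gripper": 20}}

```text
time: 29.85
ee_pos: [0.4331, -0.1582, 0.022]
tcp_rot: [[-0.998, -0.066, 0.001], [-0.066, 0.998, -0.0], [-0.001, -0.0, -1.0]]
ft_force: [0.1, 0.4, 3.3]
opening: 0.361
gripper_force: 30.0
```

{"name": "drive_tool", "arguments": {"steps": [0,0,0.7,0,0,0,0,0,1,0,0,0,0,0.6,1,0,0,0,0.3,0.8,0,0,0,-0.2,0.5,1,0,0,0,-0.2,0.5,1,0,0,0,-0.2,0.5,1,0,0,0,-0.2,0.5,1,0,0,0,-0.2,0.5,1,0,0,0,0,0.5,1,0,0,0,0,0.27,0.7,0,0,0,0,0,0,-0.5,0,0,0,0,0,-0.7,0,0,0,0,0,0,0,0,0]}}

```text
time: 31.25
ee_pos: [0.5374, 0.0852, 0.0641]
tcp_rot: [[-0.997, 0.073, -0.006], [0.073, 0.997, -0.0], [0.006, -0.001, -1.0]]
ft_force: [-0.5, -0.1, -1.0]
opening: 0.357
gripper_force: 30.0
```

{"name": "drive_tool", "arguments": {"steps": [0,0,-0.4,0,0,0,0,0,-0.38,0,0,0,0,0,0,0,0,0,0.1,-0.007,0,0,0,0,0.1,-0.007,0,0,0,0,0.1,-0.007,0,0,0,0,0.1,0,0,0,0,0,0,0,0,0,0,0]}}

```text
time: 32.05
ee_pos: [0.5498, 0.0844, 0.043]
tcp_rot: [[-0.997, 0.074, -0.005], [0.074, 0.997, 0.0], [0.005, -0.0, -1.0]]
ft_force: [-4.6, 0.4, 2.0]
opening: 0.357
gripper_force: 30.0
```

{"name": "drive_tool", "arguments": {"steps": [0.06,0,0,0,0,0,0,0,-0.1,0,0,0,0,0,0,0,0,0]}}

```text
time: 32.35
ee_pos: [0.5499, 0.0846, 0.0399]
tcp_rot: [[-0.997, 0.074, -0.007], [0.074, 0.997, 0.0], [0.007, -0.0, -1.0]]
ft_force: [-7.6, -0.2, 5.3]
opening: 0.361
gripper_force: 30.0
```

{"name": "drive_tool", "arguments": {"steps": [0,0,0,0,0,0,0,0,0,0,0,0,0,0,0,0,0,0,-0.1,0,0,0,0,0,0,0,0.3,0,0,0,0,0,1,0,0,0,0,0,1,0,0,0,0,0,0,0,0,0], "gripper": 42}}

```text
time: 33.15
ee_pos: [0.554, 0.0845, 0.1137]
tcp_rot: [[-0.997, 0.074, 0.009], [0.074, 0.997, 0.0], [-0.009, 0.001, -1.0]]
ft_force: [-0.1, -0.5, -0.2]
opening: 0.447
gripper_force: 0.0
```

```bash
python3 lookj.py w10
```

```text
[0.5525 0.0844 0.1116] 33.2
0.505 0.286 0.053 -9.454 18.626 10.532 196.0 [-55.2 125.2]
0.549 0.086 0.051 -4.347 89.729 34.373 4462.0 [  4.2 -71.4]
0.553 0.138 0.051 -3.664 90.823 34.275 3739.0 [  4.2 -18.8]
0.559 0.23 0.051 -4.839 90.574 70.317 6228.0 [ 3.5 72.9]
```

{"name": "drive_tool", "arguments": {"steps": [-0.2,-1,0,0,0,0,-0.2,-1,0,0,0,0,-0.2,-1,0,0,0,0,-0.2,-1,0,0,0,0,-0.2,-1,0,0,0,0,-0.2,-1,0,0,0,0,-0.2,-1,0,0,0,0.2,-0.2,-1,0,0,0,0.2,-0.2,-1,0,0,0,0.2,-0.3,-1,0,0,0,0.2,-0.3,-1,0,0,0,0.2,-0.3,-1,0,0,0,0.2,-0.3,-1,0,0,0,0.2,-0.3,-1,0,0,0,0.14,-0.1,-1,0,0,0,0,0,-0.6,0,0,0,0,0,0,-0.5,0,0,0,0,0,0,0,0,0,0,0,0,0,0,0], "gripper": 64}}

```text
time: 35.1
ee_pos: [0.4483, -0.3826, 0.0933]
tcp_rot: [[-0.99, -0.141, -0.001], [-0.141, 0.99, 0.002], [0.001, 0.002, -1.0]]
ft_force: [0.4, -0.1, 0.8]
opening: 0.679
gripper_force: 0.0
```

```bash
python3 look.py w11
```

```text
[ 0.4487 -0.3828  0.0939] 35.15
0.449 -0.385 0.033 7.975 90.868 33.985 4450.0
```

{"name": "drive_tool", "arguments": {"steps": [0.03,-0.06,-0.8,0,0,0,0,0,-0.8,0,0,0,0,0,-0.5,0,0,0,0,0,-0.32,0,0,0,0,0,0,0,0,0]}}

```text
time: 35.65
ee_pos: [0.4493, -0.3844, 0.0207]
tcp_rot: [[-0.99, -0.141, -0.001], [-0.141, 0.99, 0.002], [0.001, 0.002, -1.0]]
ft_force: [0.6, 0.6, -0.4]
opening: 0.681
gripper_force: 0.0
```

{"name": "drive_tool", "arguments": {"steps": [0,0,0,0,0,0,0,0,0,0,0,0,0,0,0,0,0,0,0,0,0,0,0,0,0,0,0,0,0,0], "gripper": 20}}

```text
time: 36.15
ee_pos: [0.4498, -0.3858, 0.0221]
tcp_rot: [[-0.99, -0.141, 0.001], [-0.141, 0.99, -0.001], [-0.001, -0.001, -1.0]]
ft_force: [0.2, -0.3, 2.5]
opening: 0.359
gripper_force: 30.0
```

{"name": "drive_tool", "arguments": {"steps": [0,0,0.7,0,0,0,0,0,1,0,0,0,0,0.6,1,0,0,0,0,0.8,0,0,0,-0.2,0.2,1,0,0,0,-0.2,0.2,1,0,0,0,-0.2,0.2,1,0,0,0,-0.2,0.2,1,0,0,0,-0.2,0.2,1,0,0,0,-0.2,0.2,1,0,0,0,-0.2,0.3,1,0,0,0,-0.14,0.3,1,0,0,0,0,0.3,1,0,0,0,0,0.3,1,0,0,0,0,0.3,1,0,0,0,0,0.18,1,0,0,0,0,0,0.52,0,0,0,0,0,0,-0.5,0,0,0,0,0,-0.7,0,0,0,0,0,0,0,0,0]}}

```text
time: 38.15
ee_pos: [0.5333, 0.0321, 0.0643]
tcp_rot: [[-0.997, 0.073, -0.006], [0.073, 0.997, 0.0], [0.006, -0.0, -1.0]]
ft_force: [-1.3, -0.5, -0.5]
opening: 0.361
gripper_force: 30.0
```

{"name": "drive_tool", "arguments": {"steps": [0,0,-0.4,0,0,0,0,0,-0.38,0,0,0,0,0,0,0,0,0,0.1,-0.007,0,0,0,0,0.1,-0.007,0,0,0,0,0.1,-0.007,0,0,0,0,0.1,0,0,0,0,0,0,0,0,0,0,0]}}

```text
time: 38.95
ee_pos: [0.5459, 0.0316, 0.0429]
tcp_rot: [[-0.997, 0.074, -0.005], [0.074, 0.997, 0.0], [0.005, -0.0, -1.0]]
ft_force: [-4.7, -0.3, 2.0]
opening: 0.359
gripper_force: 30.0
```

{"name": "drive_tool", "arguments": {"steps": [0.06,0,0,0,0,0,0,0,-0.1,0,0,0,0,0,0,0,0,0]}}

```text
time: 39.25
ee_pos: [0.546, 0.0318, 0.04]
tcp_rot: [[-0.997, 0.074, -0.007], [0.074, 0.997, 0.0], [0.007, -0.0, -1.0]]
ft_force: [-7.8, 0.2, 4.9]
opening: 0.361
gripper_force: 30.0
```

{"name": "drive_tool", "arguments": {"steps": [0,0,0,0,0,0,0,0,0,0,0,0,0,0,0,0,0,0,-0.1,0,0,0,0,0,0,0,0.3,0,0,0,0,0,1,0,0,0,0,0,1,0,0,0,0,0,1,0,0,0,0,0,0,0,0,0], "gripper": 42}}

```text
time: 40.15
ee_pos: [0.55, 0.0314, 0.144]
tcp_rot: [[-0.997, 0.074, 0.01], [0.074, 0.997, -0.001], [-0.01, 0.0, -1.0]]
ft_force: [-0.1, 0.5, 0.6]
opening: 0.445
gripper_force: 0.0
```

```bash
python3 lookj.py w12; python3 -c "
from h import *
print(robot.observe()['joint_pos'].round(1))"
```

```text
[0.5485 0.0314 0.1417] 40.2
0.505 0.287 0.052 -6.627 19.183 11.062 155.0 [-55.1 126. ]
0.545 0.033 0.051 -4.303 89.789 34.158 3575.0 [   4.  -124.3]
0.549 0.086 0.051 -3.719 90.107 34.512 3153.0 [  3.8 -71.2]
0.553 0.138 0.051 -4.295 89.89 34.812 3123.0 [  3.7 -19.2]
0.56 0.229 0.051 -5.23 91.234 70.336 4340.0 [ 3.7 72.7]
[ -4.   16.6  96.7   0.   66.3 -89.8]
```

View pics/w12.png

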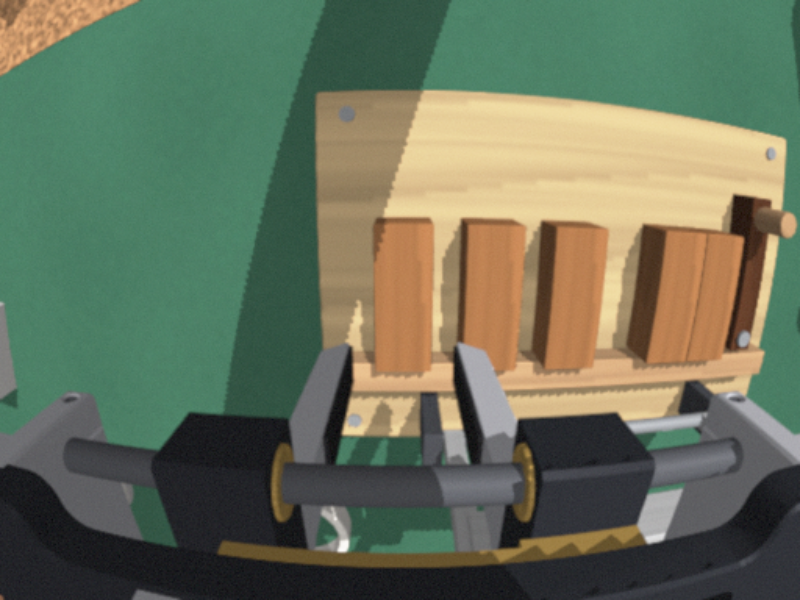

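All five blocks are in the jig against the fence, with the left pair at the stop already touching: (670,295) and (717,295). The others are at (405,295), (490,295) and (570,295), and the seated stop arm is at (745,275). Next I turn the gripper by 90° so two fingertips push the row square.

{"name": "drive_tool", "arguments": {"steps": [-0.24,-0.4,0,0,0,-1,-0.25,-0.4,0,0,0,-1,-0.25,-0.43,0,0,0,-1,0,0,0,0,0,-1,0,0,0,0,0,-1,0,0,0,0,0,-1,0,0,0,0,0,-1,0,0,0,0,0,-1,0,0,0,0,0,-1,0,0,0,0,0,-1,0,0,0,0,0,-1,0,0,0,0,0,-0.25,0,0,0,0,0,0,0,0,0,0,0,0], "gripper": 40}}

```text
time: 41.6
ee_pos: [0.5239, -0.0053, 0.1382]
tcp_rot: [[0.073, 0.997, -0.002], [0.997, -0.073, 0.0], [0.0, -0.002, -1.0]]
ft_force: [-0.3, 0.3, 0.5]
opening: 0.426
gripper_force: 0.0
```

{"name": "drive_tool", "arguments": {"steps": [0,0,-0.9,0,0,0,0,0,-0.9,0,0,0,0,0,-0.9,0,0,0,0,0,-0.7,0,0,0,0,0,0,0,0,0,0,0,0,0,0,0]}}

```text
time: 42.2
ee_pos: [0.5245, -0.0053, 0.037]
tcp_rot: [[0.073, 0.997, -0.001], [0.997, -0.073, 0.0], [0.0, -0.001, -1.0]]
ft_force: [-0.3, 0.2, -0.1]
opening: 0.425
gripper_force: 0.0
```

{"name": "drive_tool", "arguments": {"steps": [0.015,0.2,0,0,0,0,0.015,0.2,0,0,0,0,0.015,0.2,0,0,0,0,0.015,0.2,0,0,0,0,0.015,0.2,0,0,0,0,0.015,0.2,0,0,0,0,0.015,0.2,0,0,0,0,0.015,0.2,0,0,0,0,0.015,0.2,0,0,0,0,0.015,0.2,0,0,0,0,0.015,0.2,0,0,0,0,0.015,0.2,0,0,0,0,0,0,0,0,0,0]}}

```text
time: 43.5
ee_pos: [0.5299, 0.0679, 0.0369]
tcp_rot: [[0.074, 0.997, -0.0], [0.997, -0.074, 0.001], [0.001, -0.0, -1.0]]
ft_force: [-0.2, 0.5, 0.1]
opening: 0.426
gripper_force: 0.0
```

{"name": "drive_tool", "arguments": {"steps": [0.01,0.15,0,0,0,0,0.01,0.15,0,0,0,0,0.01,0.15,0,0,0,0,0.01,0.15,0,0,0,0,0,0,0,0,0,0]}}

```text
time: 44.0
ee_pos: [0.5309, 0.0856, 0.0369]
tcp_rot: [[0.074, 0.997, -0.0], [0.997, -0.074, 0.001], [0.001, -0.0, -1.0]]
ft_force: [-1.0, -0.7, 0.4]
opening: 0.422
gripper_force: 0.0
```

```bash
python3 lookj.py w13; python3 -c "
from h import *
print(w2j(robot.observe()['ee_pos']))"
```

```text
[0.531  0.0855 0.0369] 44.05
0.554 0.16 0.051 85.722 135.26 91.234 39803.0 [3.7 3.1]
[-14.16666865 -72.96983008]
```

View pics/w13.png

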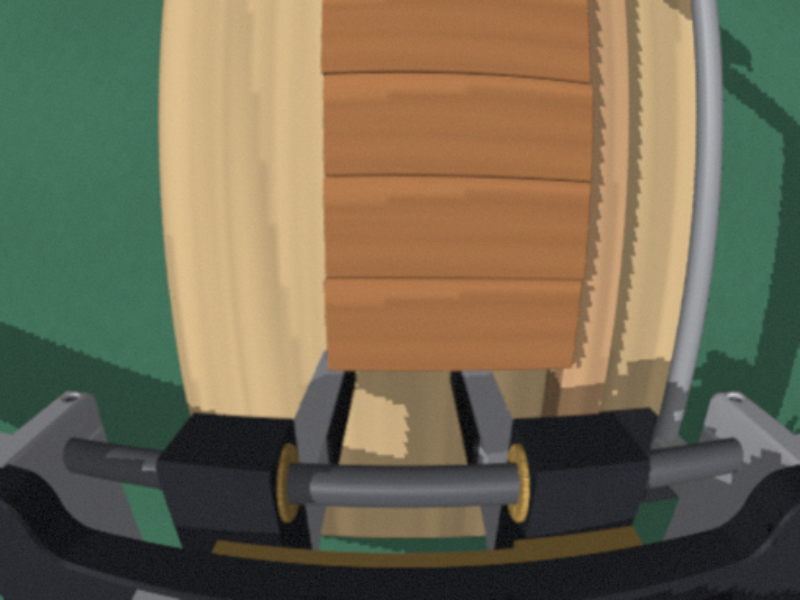

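The row is closing squarely: four blocks are visible with closed seams at y≈75, 175 and 277, and the fingers push at (325,365) and (490,370). I continue until it meets the stop.

{"name": "drive_tool", "arguments": {"steps": [0.008,0.1,0,0,0,0,0.008,0.1,0,0,0,0,0.008,0.1,0,0,0,0,0,0,0,0,0,0]}}

```text
time: 44.45
ee_pos: [0.5317, 0.0942, 0.037]
tcp_rot: [[0.074, 0.997, -0.0], [0.997, -0.074, 0.0], [0.0, -0.0, -1.0]]
ft_force: [-0.5, -0.2, 0.5]
opening: 0.425
gripper_force: 0.2
```

{"name": "drive_tool", "arguments": {"steps": [0.006,0.08,0,0,0,0,0.006,0.08,0,0,0,0,0,0,0,0,0,0]}}

```text
time: 44.75
ee_pos: [0.532, 0.0985, 0.037]
tcp_rot: [[0.073, 0.997, -0.0], [0.997, -0.073, -0.0], [-0.0, -0.0, -1.0]]
ft_force: [-1.0, -2.0, -1.3]
opening: 0.422
gripper_force: 1.1
```

{"name": "drive_tool", "arguments": {"steps": [0.005,0.07,0,0,0,0,0,0,0,0,0,0]}}

```text
time: 44.95
ee_pos: [0.5319, 0.0986, 0.0371]
tcp_rot: [[0.073, 0.997, -0.001], [0.997, -0.073, -0.004], [-0.004, -0.001, -1.0]]
ft_force: [-0.8, -8.7, 0.3]
opening: 0.429
gripper_force: 4.1
```

{"name": "drive_tool", "arguments": {"steps": [0.005,0.07,0,0,0,0,0,0,0,0,0,0]}}

```text
time: 45.15
ee_pos: [0.5318, 0.0987, 0.0371]
tcp_rot: [[0.072, 0.997, -0.002], [0.997, -0.072, -0.007], [-0.007, -0.001, -1.0]]
ft_force: [-1.5, -13.7, 0.8]
opening: 0.425
gripper_force: 7.1
```

{"name": "drive_tool", "arguments": {"steps": [-0.02,-0.3,0,0,0,0,-0.03,-0.4,0.3,0,0,0,0,0,1,0,0,0,0,0,1,0,0,0,0,0,1,0,0,0,0,0,1,0,0,0,0,0,1,0,0,0,0,0,0,0,0,0,0,0,0,0,0,0]}}

```text
time: 46.05
ee_pos: [0.5313, 0.0817, 0.197]
tcp_rot: [[0.074, 0.997, 0.002], [0.997, -0.074, 0.001], [0.001, 0.002, -1.0]]
ft_force: [-0.0, -0.4, -1.9]
opening: 0.425
gripper_force: 0.0
```

```bash
cat > row.py <<'E'
from h import *
import sys
p,W,Q=wlook(sys.argv[1]);s=robot.observe();print(s["ee_pos"].round(4),s["time"])
Z=W[...,2]*1e3;m=(Z>46)&(Z<57)&(Q[...,0]>-80)&(Q[...,0]<60)&(Q[...,1]<122)&(Q[...,1]>-90)
for y in range(-45,118,8):
    r=m&(abs(Q[...,1]-y)<2.5)
    if r.sum()>20:print(y,np.percentile(Q[r][:,0],[1,99]).round(1))
for x in range(-35,46,10):
    r=m&(abs(Q[...,0]-x)<2.5);print("x",x,np.percentile(Q[r][:,1],[.5,99.5]).round(1))
cv2.imwrite(f"pics/{sys.argv[1]}c.png",cv2.resize(p[:300,90:390,::-1],(600,600),interpolation=cv2.INTER_CUBIC))
E
python3 row.py w14
```

```text
[0.5305 0.0817 0.1958] 46.1
-45 [-41.3  47.1]
-37 [-41.7  46.7]
-29 [-41.   47.8]
-21 [-41.6  46.5]
-13 [-40.5  46.4]
-5 [-39.5  48.1]
3 [-40.2  47.4]
11 [-40.2  47.8]
19 [-40.3  47. ]
27 [-40.   47.8]
35 [-40.3  47.6]
43 [-40.3  48.5]
51 [-39.3  47.7]
59 [-41.2  47.5]
67 [-40.4  46.9]
75 [-40.2  47.6]
83 [-40.6  47.1]
91 [-41.4  47. ]
99 [-40.5  48.2]
107 [-40.5  46.7]
115 [-40.6  46.9]
x -35 [-47.7 119.4]
x -25 [-47.8 119.5]
x -15 [-47.8 120.2]
x -5 [-47.9 119.4]
x 5 [-47.1 119.2]
x 15 [-47.7 119.2]
x 25 [-47.7 120.4]
x 35 [-48.  119.7]
x 45 [-48.1 119.5]
```

View pics/w14c.png

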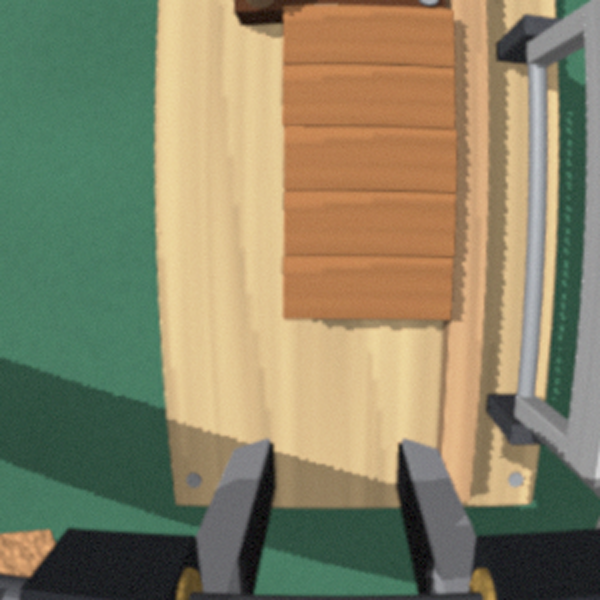

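The row is flush: five blocks with closed seams (y≈65, 127, 190, 255), left ends in line at x≈284, fence at x≈456, and the first block on the stop at top. I nudge each end gently towards the fence to make sure of it.

{"name": "drive_tool", "arguments": {"steps": [-0.7,0.5,0,0,0,0,-0.77,0.5,0,0,0,0,0,0.57,0,0,0,0,0,0,-1,0,0,0,0,0,-1,0,0,0,0,0,-1,0,0,0,0,0,-1,0,0,0,0,0,-0.7,0,0,0,0,0,-0.3,0,0,0,0,0,0,0,0,0], "gripper": 0}}

```text
time: 47.1
ee_pos: [0.4851, 0.1285, 0.0442]
tcp_rot: [[0.074, 0.997, -0.005], [0.997, -0.074, -0.0], [-0.001, -0.005, -1.0]]
ft_force: [1.2, 0.8, 0.5]
opening: 0.001
gripper_force: 0.0
```

{"name": "drive_tool", "arguments": {"steps": [0.15,-0.01,0,0,0,0,0.1,-0.007,0,0,0,0,0.05,0,0,0,0,0,0,0,0,0,0,0]}}

```text
time: 47.5
ee_pos: [0.4959, 0.1283, 0.0468]
tcp_rot: [[0.074, 0.997, 0.0], [0.997, -0.074, 0.0], [0.0, 0.0, -1.0]]
ft_force: [-1.5, 0.1, 0.9]
opening: 0.007
gripper_force: 1.0
```

{"name": "drive_tool", "arguments": {"steps": [0.08,-0.006,0,0,0,0,0,0,0,0,0,0]}}

```text
time: 47.7
ee_pos: [0.4959, 0.1282, 0.0463]
tcp_rot: [[0.074, 0.997, -0.005], [0.997, -0.074, 0.0], [-0.0, -0.005, -1.0]]
ft_force: [-6.8, 0.5, 5.3]
opening: 0.007
gripper_force: 3.0
```

{"name": "drive_tool", "arguments": {"steps": [-0.2,0.015,0,0,0,0,0,0,0,0,0,0,0.042,0.57,0,0,0,0,0.042,0.56,0,0,0,0,0,0,0,0,0,0,0.1,-0.007,0,0,0,0,0.1,-0.007,0,0,0,0,0,0,0,0,0,0]}}

```text
time: 48.5
ee_pos: [0.4985, 0.1617, 0.0459]
tcp_rot: [[0.075, 0.997, -0.005], [0.997, -0.075, 0.001], [0.0, -0.005, -1.0]]
ft_force: [-4.8, 1.9, 4.4]
opening: 0.005
gripper_force: 2.7
```

{"name": "drive_tool", "arguments": {"steps": [-0.2,0.015,0,0,0,0,0.042,0.57,0,0,0,0,0.042,0.56,0,0,0,0,0,0,0,0,0,0,0.1,-0.007,0,0,0,0,0.1,-0.007,0,0,0,0,0,0,0,0,0,0]}}

```text
time: 49.2
ee_pos: [0.501, 0.1952, 0.0459]
tcp_rot: [[0.075, 0.997, -0.005], [0.997, -0.075, -0.0], [-0.001, -0.005, -1.0]]
ft_force: [-4.6, 1.5, 4.2]
opening: 0.003
gripper_force: 2.6
```

{"name": "drive_tool", "arguments": {"steps": [-0.2,0.015,0,0,0,0,0.042,0.57,0,0,0,0,0.042,0.56,0,0,0,0,0,0,0,0,0,0,0.1,-0.007,0,0,0,0,0.1,-0.007,0,0,0,0,0,0,0,0,0,0]}}

```text
time: 49.9
ee_pos: [0.5037, 0.2298, 0.0459]
tcp_rot: [[0.075, 0.997, -0.005], [0.997, -0.075, 0.0], [0.0, -0.005, -1.0]]
ft_force: [-5.4, 3.0, 3.5]
opening: 0.005
gripper_force: 2.6
```

{"name": "drive_tool", "arguments": {"steps": [-0.2,0.015,0,0,0,0,0.042,0.55,0,0,0,0,0.042,0.5,0,0,0,0,0,0,0,0,0,0,0.1,-0.007,0,0,0,0,0.1,-0.007,0,0,0,0,0,0,0,0,0,0]}}

```text
time: 50.6
ee_pos: [0.5062, 0.262, 0.0459]
tcp_rot: [[0.075, 0.997, -0.005], [0.997, -0.075, 0.001], [0.001, -0.005, -1.0]]
ft_force: [-6.4, 3.2, 3.8]
opening: 0.004
gripper_force: 2.8
```

Every block meets the fence at the same line. Now the gate.

{"name": "drive_tool", "arguments": {"steps": [-0.3,0,0,0,0,0,0,0,0.9,0,0,0,0,0,1,0,0,0,0,0,1,0,0,0,0,0,1,0,0,0,0,0,1,0,0,0,0,0,1,0,0,0,0,0,1,0,0,0,0,0,1,0,0,0,0.13,-0.2,0.8,0,0,0,0.8,-0.6,0.7,0,0,0,0.9,-0.7,0,0,0,0,1,-0.7,0,0,0,0,1,-0.7,0,0,0,0,0.8,-0.6,0,0,0,0,0.5,-0.24,0,0,0,0,0,0,0,0,0,0,0,0,0,0,0,0], "gripper": 44}}

```text
time: 52.4
ee_pos: [0.6529, 0.1488, 0.3276]
tcp_rot: [[0.074, 0.997, -0.001], [0.997, -0.074, -0.0], [-0.0, -0.001, -1.0]]
ft_force: [1.0, 0.3, 0.2]
opening: 0.466
gripper_force: 0.0
```

Run:
```python
from h import *
s=robot.observe();print(s["ee_pos"],w2j(s["ee_pos"]))
for n in("wrist","top","side"):
    if n=="wrist":p,W,Q=wlook("w15")
    else:
        p,d=read_camera(n);W=cloud(n,d);Q=w2j(W)
        if n=="side":cv2.imwrite("pics/s15.png",cv2.resize(p[100:300,180:400,::-1],(770,700)[:1]+(600,)))
    Z=W[...,2]*1e3;m=(Z>245)&(Z<275)&(abs(Q[...,0]-100)<25)&(Q[...,1]>-80)&(Q[...,1]<80)
    if m.sum():print(n,m.sum(),np.percentile(Q[m][:,0],[5,50,95]).round(1),np.percentile(Z[m],[50,98]).round(1),np.percentile(Q[m][:,1],[2,98]).round())
```

```text
[0.65289346 0.14884058 0.32760846] [102.7314052   -0.74820574]
wrist 2953 [ 95.2 101.4 107.8] [258.3 260.3] [-76.  77.]
top 99 [ 98.8 103.7 110.9] [259.3 263.5] [-80.  78.]
side 121 [ 95.   99.1 106.6] [260.9 267.3] [-76.  72.]
```

{"name": "drive_tool", "arguments": {"steps": [-0.04,0,-0.9,0,0,0,0,0,-0.9,0,0,0,0,0,-0.8,0,0,0,0,0,0,0,0,0,0,0,0,0,0,0]}}

```text
time: 53.05
ee_pos: [0.6517, 0.1497, 0.2509]
tcp_rot: [[0.073, 0.997, 0.0], [0.997, -0.073, 0.0], [0.0, 0.0, -1.0]]
ft_force: [-0.5, -0.5, 0.7]
opening: 0.466
gripper_force: 0.0
```

{"name": "drive_tool", "arguments": {"steps": [0,0,0,0,0,0,0,0,0,0,0,0,0,0,0,0,0,0,0,0,0,0,0,0,0,0,0,0,0,0], "gripper": 6}}

```text
time: 53.55
ee_pos: [0.6525, 0.1492, 0.2507]
tcp_rot: [[0.074, 0.997, 0.001], [0.997, -0.074, 0.0], [0.0, 0.001, -1.0]]
ft_force: [-0.8, -0.2, 1.9]
opening: 0.143
gripper_force: 30.0
```

Run:
```python
from h import *
s=robot.observe();e=s["ee_pos"];j=w2j(e);print(e,j)
r=np.hypot(j[0]-90,e[2]*1e3+5-64);a0=np.arctan2(e[2]*1e3+5-64,90-j[0]);print(r,a0)
P=[np.r_[j2w(90-190*np.cos(a),j[1]),(64+190*np.sin(a))/1e3] for a in np.linspace(a0,0,31)]
D=np.diff(P,axis=0)/.03;print(D.round(2).tolist())
```

```text
[0.65246749 0.14921557 0.25072681] [102.27881174  -0.40581348]
192.11959102107784 1.6347522537726475
[[-0.34, 0.03, 0.01], [-0.34, 0.03, -0.01], [-0.34, 0.03, -0.02], [-0.34, 0.03, -0.04], [-0.34, 0.03, -0.06], [-0.33, 0.02, -0.08], [-0.33, 0.02, -0.1], [-0.32, 0.02, -0.12], [-0.32, 0.02, -0.13], [-0.31, 0.02, -0.15], [-0.3, 0.02, -0.17], [-0.29, 0.02, -0.18], [-0.28, 0.02, -0.2], [-0.27, 0.02, -0.21], [-0.26, 0.02, -0.23], [-0.24, 0.02, -0.24], [-0.23, 0.02, -0.26], [-0.22, 0.02, -0.27], [-0.2, 0.01, -0.28], [-0.19, 0.01, -0.29], [-0.17, 0.01, -0.3], [-0.15, 0.01, -0.31], [-0.14, 0.01, -0.32], [-0.12, 0.01, -0.32], [-0.1, 0.01, -0.33], [-0.08, 0.01, -0.33], [-0.07, 0.0, -0.34], [-0.05, 0.0, -0.34], [-0.03, 0.0, -0.34], [-0.01, 0.0, -0.34]]
```

{"name": "drive_tool", "arguments": {"steps": [-0.34,0.025,0.01,0,0,0,-0.34,0.025,-0.01,0,0,0,-0.34,0.025,-0.02,0,0,0,-0.34,0.025,-0.04,0,0,0,-0.34,0.025,-0.06,0,0,0,-0.33,0.025,-0.08,0,0,0,-0.33,0.025,-0.1,0,0,0,-0.32,0.025,-0.12,0,0,0,-0.32,0.025,-0.13,0,0,0,-0.31,0.025,-0.15,0,0,0]}}

```text
time: 54.55
ee_pos: [0.5519, 0.1571, 0.2286]
tcp_rot: [[0.074, 0.997, -0.0], [0.997, -0.074, 0.001], [0.001, -0.0, -1.0]]
ft_force: [2.7, 2.6, 1.6]
opening: 0.137
gripper_force: 30.0
```

{"name": "drive_tool", "arguments": {"steps": [-0.3,0.02,-0.17,0,0,0,-0.29,0.02,-0.18,0,0,0,-0.28,0.02,-0.2,0,0,0,-0.27,0.02,-0.21,0,0,0,-0.26,0.02,-0.23,0,0,0,-0.24,0.02,-0.24,0,0,0,-0.23,0.02,-0.26,0,0,0,-0.22,0.02,-0.27,0,0,0,-0.2,0.01,-0.28,0,0,0,-0.19,0.01,-0.29,0,0,0,0,0,0,0,0,0]}}

```text
time: 55.65
ee_pos: [0.4774, 0.1623, 0.1573]
tcp_rot: [[0.074, 0.997, -0.001], [0.997, -0.074, 0.0], [0.0, -0.001, -1.0]]
ft_force: [3.8, 5.6, -3.7]
opening: 0.139
gripper_force: 30.0
```

{"name": "drive_tool", "arguments": {"steps": [-0.17,0.01,-0.3,0,0,0,-0.15,0.01,-0.31,0,0,0,-0.14,0.01,-0.32,0,0,0,-0.12,0.01,-0.32,0,0,0,-0.1,0.01,-0.33,0,0,0,-0.08,0.01,-0.33,0,0,0,-0.07,0,-0.34,0,0,0,-0.05,0,-0.34,0,0,0,-0.03,0,-0.2,0,0,0,0,0,0,0,0,0]}}

```text
time: 56.65
ee_pos: [0.4515, 0.1639, 0.0743]
tcp_rot: [[0.074, 0.997, 0.001], [0.997, -0.074, 0.0], [0.0, 0.001, -1.0]]
ft_force: [4.2, 4.3, -2.1]
opening: 0.138
gripper_force: 30.0
```

{"name": "drive_tool", "arguments": {"steps": [0,0,-0.15,0,0,0,0,0,-0.1,0,0,0,0,0,0,0,0,0]}}

```text
time: 56.95
ee_pos: [0.451, 0.1639, 0.067]
tcp_rot: [[0.074, 0.997, -0.0], [0.997, -0.074, -0.0], [-0.0, -0.0, -1.0]]
ft_force: [3.3, 4.8, -2.1]
opening: 0.139
gripper_force: 30.0
```

{"name": "drive_tool", "arguments": {"steps": [0,0,-0.15,0,0,0,0,0,-0.1,0,0,0,0,0,0,0,0,0]}}

```text
time: 57.25
ee_pos: [0.4509, 0.1639, 0.0595]
tcp_rot: [[0.074, 0.997, -0.0], [0.997, -0.074, 0.0], [0.0, -0.0, -1.0]]
ft_force: [3.3, 4.9, -2.0]
opening: 0.14
gripper_force: 30.0
```

{"name": "drive_tool", "arguments": {"steps": [0,0,-0.1,0,0,0,0,0,0,0,0,0]}}

```text
time: 57.45
ee_pos: [0.4509, 0.1639, 0.0584]
tcp_rot: [[0.074, 0.997, -0.0], [0.997, -0.074, 0.0], [0.0, -0.0, -1.0]]
ft_force: [0.1, 4.5, 13.4]
opening: 0.137
gripper_force: 30.0
```

{"name": "drive_tool", "arguments": {"steps": [0,0,-0.05,0,0,0,0,0,0,0,0,0]}}

```text
time: 57.65
ee_pos: [0.4509, 0.164, 0.0582]
tcp_rot: [[0.074, 0.997, 0.001], [0.997, -0.074, 0.0], [0.0, 0.001, -1.0]]
ft_force: [-2.0, 4.2, 23.6]
opening: 0.14
gripper_force: 30.0
```

{"name": "drive_tool", "arguments": {"steps": [0,0,0,0,0,0,0,0,0,0,0,0,0,0,0,0,0,0,0,0,0,0,0,0,0,0,0.4,0,0,0,0,0,1,0,0,0,0,0,1,0,0,0,0,0,1,0,0,0,0,0,1,0,0,0,0,0,1,0,0,0,0,0,0,0,0,0], "gripper": 40}}

```text
time: 58.75
ee_pos: [0.4533, 0.1641, 0.2213]
tcp_rot: [[0.074, 0.997, 0.007], [0.997, -0.074, 0.001], [0.001, 0.007, -1.0]]
ft_force: [0.8, -0.5, 0.5]
opening: 0.429
gripper_force: 0.0
```

Run:
```python
from h import *
p,W,Q=wlook("w16");Z=W[...,2]*1e3
m=(abs(Q[...,0]+100)<10)&(abs(Q[...,1])<75)&(Z>45)&(Z<110);print("bar top z",np.percentile(Z[m],[50,95]),np.median(Q[m],0))
m=(abs(Q[...,0])<14)&(abs(Q[...,1])<40)&(Z>45)&(Z<110);print("press bar",np.median(Z[m]))
p,d=read_camera("side");cv2.imwrite("pics/s16.png",cv2.resize(p[90:290,180:447,::-1],(800,600),interpolation=cv2.INTER_CUBIC))
```

```text
bar top z [68.68323204 70.41277954] [-101.00839699    6.62447442]
press bar 68.80286680597031
```

View pics/w16.png

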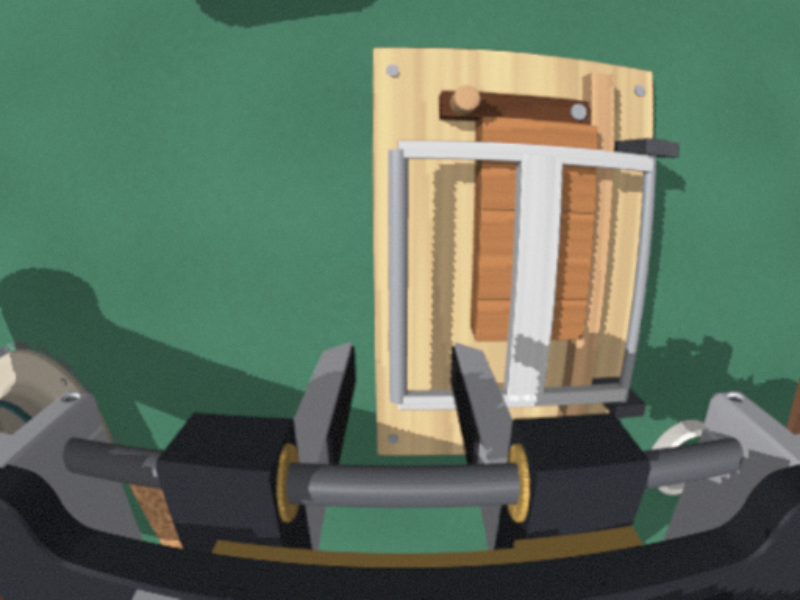

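View pics/s16.png

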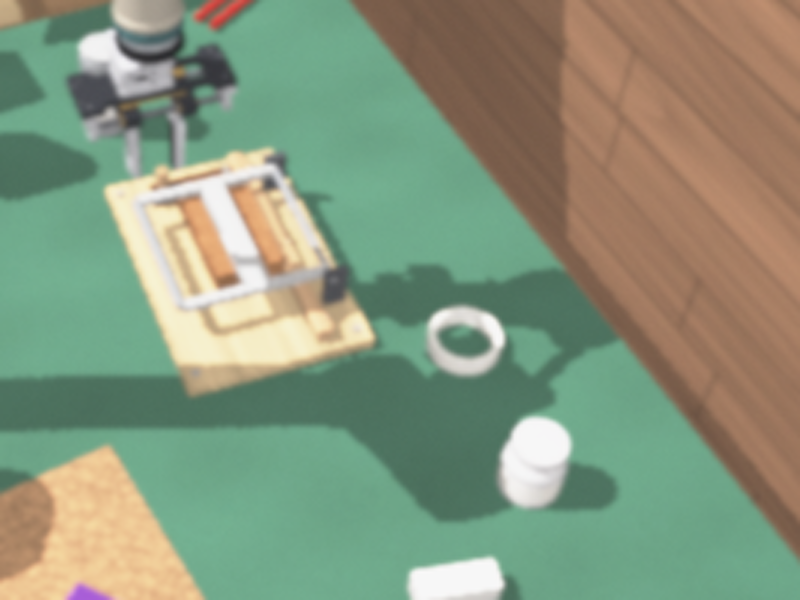

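The gate lies level over the closed row: crossbar at (398,280) and pressure bar at (535,280), with the bar's top at 70 mm as expected. The stop is seated, the robot is clear, and the tape and jar are untouched. I hand the job in.

```bash
python3 -c "
from station import robot
print(robot.finish_job())"
```

```text
the job is handed in; nothing more can be done
None
```

The job is handed in: the stop arm is seated, all five blocks are tight against the fence and stop, the gate is fully down and released, and no bystander was touched; `finish_job` returned no verdict.

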